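Swap the dish under the microscope and pile the others in the humid chamber

TASK

Lift the clear cover off the humid chamber by its knob and set it down on the rubber mat, then move the dish waiting in the chamber to the microscope stage, seated flat in the stage's recess. Gather all the other dishes lying about the bench into one neat, square, flat pile inside the chamber's tray and put the cover back on properly so that they do not dry out. Leave the other things on the bench where they are.

Things in the scene. Friction and masses are not known exactly. Their poses are not given: they have to be found in the camera images.
- lid: Clear cover of the humid chamber with a grey edge band: an open-bottomed box, outside 172 (x) x 146 (y) mm, 63 mm high without knob, walls 3 mm, inside 166 x 140 x 60 mm, about 0.3 kg; loose. Origin at the centre of its lower edge plane, z up. On the chamber its lower edge stands on the flange, round the outside of the tray wall with 4 mm of play on each side, its origin 5 mm above the chamber's origin; the two have the same axes (a half turn is as good).
- knob (a point): Centre of the cover's black grip knob: a block 34 (cover x) x 18 (cover y) x 22 mm high on a 10 mm stem; this point is 84 mm above the cover's origin and 11 mm under the knob's top. Same axes as the cover; pinch it across its 18 mm (along y).
- chamber: Base of the humid chamber, grey plastic, fixed: a flange 184 (x) x 158 (y) x 5 mm with an upright tray wall on it, outside 158 x 132, inside 150 x 124 mm, 14 mm high above the flange. Origin at the centre of its underside (on the bench). At the start it is covered by the cover and one dish lies in it.
- tray_floor (a point): Centre of the tray's inside floor, 5 mm above the bench; same axes as the chamber.
- mat: Dark rubber mat, fixed on the bench, 210 (x) x 184 (y) x 3 mm, where the cover is set down (roughly central, any way round). Origin at the centre of its underside.
- stage: Microscope lamp base with its object stage, fixed: cream block 190 (x) x 170 (y) mm, black stage plate on top at 60 mm above the bench, with small thumb screws to 72 mm at its +y edge (65 mm or more from the centre). A rectangular recess in the middle of the stage takes one dish: 79.5 (x) x 53.5 (y) mm, 4 mm deep. Origin at the centre of the base's underside, z up.
- recess (a point): Centre of the recess's floor, 56 mm above the stage's origin; same axes as the stage. A seated dish has its origin here, its 76 mm side along x (a half turn is as good), and stands 7 mm above the stage plate.
- specimen: The dish waiting in the chamber, under the cover, at the start; it goes into the recess. A lidded rectangular culture dish, one rigid piece 76 (its x) x 50 (its y) x 11 (z) mm, 45 g, pale grey-white with a paper label at one end and a faint round sample under the lid; origin at the centre of its underside, z up.
- dish1: A dish on the bench at the start (absent in some starts); it goes onto the pile in the tray, in any order. A lidded rectangular culture dish, one rigid piece 76 (its x) x 50 (its y) x 11 (z) mm, 45 g, pale grey-white with a paper label at one end and a faint round sample under the lid; origin at the centre of its underside, z up.
- dish2: A dish on the bench at the start (absent in some starts); it goes onto the pile in the tray, in any order. A lidded rectangular culture dish, one rigid piece 76 (its x) x 50 (its y) x 11 (z) mm, 45 g, pale grey-white with a paper label at one end and a faint round sample under the lid; origin at the centre of its underside, z up.
- dish3: A dish on the bench at the start (absent in some starts); it goes onto the pile in the tray, in any order. A lidded rectangular culture dish, one rigid piece 76 (its x) x 50 (its y) x 11 (z) mm, 45 g, pale grey-white with a paper label at one end and a faint round sample under the lid; origin at the centre of its underside, z up.
- dish4: A dish on the bench at the start (absent in some starts); it goes onto the pile in the tray, in any order. A lidded rectangular culture dish, one rigid piece 76 (its x) x 50 (its y) x 11 (z) mm, 45 g, pale grey-white with a paper label at one end and a faint round sample under the lid; origin at the centre of its underside, z up.
- dish5: A dish on the bench at the start (absent in some starts); it goes onto the pile in the tray, in any order. A lidded rectangular culture dish, one rigid piece 76 (its x) x 50 (its y) x 11 (z) mm, 45 g, pale grey-white with a paper label at one end and a faint round sample under the lid; origin at the centre of its underside, z up.
- canister: Bystander: black and silver lens canister, 40 mm across, 40 mm high, standing; origin under its centre. Not to be moved.
- filter_ring: Bystander: black ring-mounted filter, 47 mm across, 12 mm high; origin under its centre. Not to be moved.
- oil_bottle: Bystander: small amber bottle, 28 mm across, 62 mm high, standing behind the work area; origin under its centre.
- coverglass_box: Bystander: flat white box 58 x 58 x 20 mm with a blue top label, behind the work area; origin under its centre.
- tissue_pack: Bystander: cardboard pack of lens tissue 115 (x) x 75 (y) x 30 mm, behind the work area; origin under its centre.
- forceps: Bystander: steel forceps 130 mm long, lying near the robot; origin under the middle.
- pen: Bystander: white marker pen with black cap, 125 mm long, lying near the robot; origin under the middle.

How it is judged:
By the outcome, as a careful person would: the job done as asked, in the order asked, and still so for the second after the job is handed in, with the robot touching nothing.
Of dish1, dish2, dish3, dish4, dish5 only 3 to 5 are there at a start; the rules pass over those that are not, and their reading is None.
At some moment in a run one of lid, specimen may be knocked a few centimetres aside while the robot is not near it.
Once in a run the grip may slacken for a moment while it holds something.
It also fails if it takes over 210 s, if anything falls off the work surface, if the arm or the gripper's body presses on something with over 40 N, if the wrist force passes 120 N, or if a joint passes its speed limit or range.

ROBOT

A 7-joint arm with a two-finger parallel gripper is mounted at the origin on the work surface. World frame = base frame: x ahead of the robot, y to its left, z up, the work surface at z = 0. Lengths are in m, angles in rad, forces in N, time in s.
With the tool pointing down it reaches from about 0.425 to 0.875 m from the base axis. Payload 8.4 kg.
Tool frame: the origin (TCP) lies midway between the tips of the shut fingers; the grasp point (between the pads) lies r.grip_depth behind it (r.grip_depth is the distance from the TCP to the grasp point, in m); z points along the fingers, y is the line along which they close (so a half turn about z gives the same grasp; the last joint's range is limited). The gripper opens to 87 mm and grips with 3 to 60 N. Pads are 19 mm wide; open, the fingers measure 117 mm over their backs; the gripper's body (75 mm by 190 mm) begins 51 mm behind the grasp point.
Start: joints at [1.033, 0.333, 0.04, 1.465, -0.013, 1.343, -0.059], TCP at [0.276, -0.588, 0.223] pointing down, gripper open.
Joint ranges: [-2.58, 2.58], [-0.38, 2.09], [-1.3, 1.39], [0.25, 2.4], [-1.5, 4.64], [0.08, 2.09], [-2.65, 2.65]. Speed limits (rad/s): [2.22, 2.22, 2.79, 2.79, 3.14, 3.14, 3.14].

INTERFACE

Orientations are given as a unit quaternion [x, y, z, w].
In Python, from rig import r, grab_frame, camera_model gives the robot as it stands. The module is installed in compiled form; this text tells all that it offers.
- The arm moves only by the tool jog_arm, never from a script. Its argument "commands" is a list of rows, each a list of 7 numbers: the shift along the tool's x, y, z in cm, then the turn, a rotation vector about the tool's x, y, z in degrees, then the finger opening in cm, from 0 to 8.7. In form: [[x, y, z, wx, wy, wz, hand], ...]. A call has exactly 8 rows; each row is the pose to reach, as a shift and turn from the pose commanded when the call began, along the tool's axes at that moment; what a row does not reach only later rows make up. A row lasts 1/8 s, in which the tool goes at most 62.5 mm and 10.7 degrees, less where a joint would pass 70% of its speed; a pose out of reach is approached as far as the arm can. A call with a gripper value outside its range is refused whole. The fingers move at their own pace and stop on an object; "squeeze" is the grip in N (left out, the last holds). Time passes only in rows, so rows that repeat a pose let the fingers close, or fill a call up. It gives the time, the measured TCP pose, the force, the opening and the grip force at its end, in the units of the state.
- r.sense(): the state, without advancing time (a new reading comes with each control period).
- grab_frame(name): name is "scene" or "top" or "wrist"; returns (picture, depth): 400x640x3 uint8, red, green, blue; 400x640 float32, m along the optical axis (not along the pixel's ray), 0 where there is no reading.
- camera_model(name): a dict with "camera_matrix" (3x3 intrinsics, pixels), "D" ([k1, k2, p1, p2, k3] as OpenCV has them; the pictures are not rectified), "R" (3x3) and "t" (3): a world point X has camera coordinates R X + t; the wrist camera has in their place "T_tool_cam" (4x4, takes a point from camera to tool coordinates, whose origin is the TCP and whose axes are the flange's). Camera axes: x right, y down, z forward; pixel columns grow to the right and rows downward; lengths in m; the calibration is good to about 2 mm. A picture is of the moment at which its call begins: read the wrist's pose just before it. camera_model takes no time and is no camera call.
- r.finish_job(): hands the job in; it is judged then, once.
The state is a dict: "clock": time; "q": joint angles; "qvel": joint speeds; "joint_efforts": joint torques, N m; "position": TCP position; "tcp_rot": TCP orientation; "ft_force": force on the tool from outside, world axes, zero at the start; "wrist_torque": the same for the moment, N m; "gripper_width": finger opening in m; "grip_force": force on a finger pad.
Only numpy, scipy, OpenCV 4.12 (cv2) and the standard library are available. Lean on these libraries where they do the work, as an engineer would, in place of code of your own. Each camera call takes 0.05 s, during which the arm holds its last target. There are 200 camera calls.

## Working session

There is one attempt and no reset: what is moved stays moved. The work goes in short steps, Python scripts to look and compute and a tool call to move; the robot and the scene stay as the last step left them, time stands still between calls to the robot, and variables do not carry over. Pictures are saved under pics/ and viewed, at most 14 in all, crops included, and the job is handed in when it is done.

Besides the shell and the picture viewer there is one more tool, called after "Call:" by a JSON object that holds its "name" and its "arguments". jog_arm: Moves the arm, as the interface text tells. Its arguments: {"type":"object","properties":{"commands":{"type":"array","items":{"type":"array","items":{"type":"number"}}},"squeeze":{"type":"number"}},"required":["commands"]}

```bash
mkdir -p pics; cat > h.py <<'E'
import numpy as np, cv2
from rig import r, grab_frame, camera_model
from scipy.spatial.transform import Rotation as Ro
def save(name,out,crop=None,scale=1):
    s=r.sense(); p,d=grab_frame(name)
    np.savez('pics/'+out+'.npz',p=p,d=d,pos=s['position'],rot=s['tcp_rot'])
    q=p if crop is None else p[crop[1]:crop[3],crop[0]:crop[2]]
    q=cv2.resize(q,None,fx=scale,fy=scale,interpolation=cv2.INTER_CUBIC)
    cv2.imwrite('pics/'+out+'.png',q[:,:,::-1]); return p,d,s
def cam(name,pos=None,rot=None):
    m=camera_model(name);K=np.array(m['camera_matrix']);D=np.array(m['D'])
    if 'R' in m:
        R=np.array(m['R']);t=np.array(m['t']);return K,D,R.T,-R.T@t
    T=np.array(m['T_tool_cam']);W=Ro.from_quat(rot).as_matrix()
    return K,D,W@T[:3,:3],W@T[:3,3]+pos
def onplane(c,px,z):
    K,D,R,o=c
    u=cv2.undistortPoints(np.array(px,float).reshape(-1,1,2),K,D)[:,0]
    d=np.c_[u,np.ones(len(u))]@R.T
    return o+d*((z-o[2])/d[:,2])[:,None]
def cloud(c,d):
    K,D,R,o=c
    v,u=np.mgrid[0:400,0:640]
    x=cv2.undistortPoints(np.stack([u,v],-1).reshape(-1,1,2).astype(float),K,D)[:,0]
    P=(np.c_[x,np.ones(len(x))]*d.reshape(-1,1))@R.T+o
    P=P.reshape(400,640,3); P[d==0]=np.nan; return P
def move(dp,yaw=0):
    """world shift (m) -> tool cm"""
    s=r.sense();W=Ro.from_quat(s['tcp_rot']).as_matrix()
    return np.round(W.T@np.array(dp)*100,2)
E
python3 - <<'E'
from h import *
for n in ('top','scene'): save(n,n+'0',scale=1.25)
print(r.sense(), r.grip_depth)
for n in ('top','scene','wrist'): print(camera_model(n))
E
```

```text
{'clock': 0.1, 'q': array([ 1.03279478,  0.33384268,  0.03986893,  1.46619145, -0.01338177,
        1.34332711, -0.0585136 ]), 'qvel': array([ 6.29416554e-05, -1.10545861e-03,  2.14807259e-03, -2.88976571e-03,
       -1.28165486e-03,  1.67291336e-04,  4.87230699e-04]), 'joint_efforts': array([ 3.15342520e-03, -6.57810259e+01,  1.33963544e+00, -4.04712903e+01,
       -5.97184687e-02,  4.08841681e-02, -7.15645825e-06]), 'position': array([ 0.27594094, -0.58803492,  0.22174238]), 'tcp_rot': array([ 9.76030060e-01,  2.17634460e-01, -2.19832504e-04, -7.18598569e-04]), 'ft_force': array([ 0.82890804, -0.02017568,  0.47593735]), 'wrist_torque': array([ 0.01940414, -0.00254443, -0.01070009]), 'grip_force': 0.0, 'gripper_width': 0.08657417370591317} 0.0187
{'camera_matrix': array([[390.17835887,   0.        , 317.16136773],
       [  0.        , 390.17835887, 199.148033  ],
       [  0.        ,   0.        ,   1.        ]]), 'D': array([-0.06817775,  0.        ,  0.        ,  0.        ,  0.        ]), 'R': array([[ 0.05623001, -0.99840764,  0.00451328],
       [-0.97350178, -0.05582978, -0.
[... 472 characters left out ...]
.53921312,  0.59188803, -0.59909747]]), 't': array([-0.42259487, -0.16890202,  1.68081807])}
{'camera_matrix': array([[329.98645611,   0.        , 321.64040793],
       [  0.        , 329.98645611, 203.36225314],
       [  0.        ,   0.        ,   1.        ]]), 'D': array([-0.05094562,  0.        ,  0.        ,  0.        ,  0.        ]), 'T_tool_cam': array([[ 4.22110865e-04, -9.70486753e-01, -2.41154066e-01,
         6.55062064e-02],
       [ 9.99999891e-01,  4.57189370e-04, -8.95087877e-05,
         1.38762791e-04],
       [ 1.97120168e-04, -2.41154002e-01,  9.70486841e-01,
        -1.61880498e-01],
       [ 0.00000000e+00,  0.00000000e+00,  0.00000000e+00,
         1.00000000e+00]])}
```

View pics/top0.png

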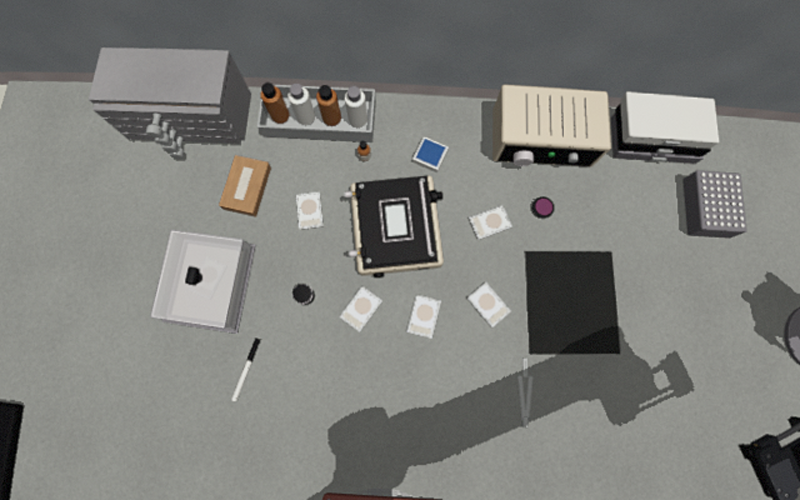

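View pics/scene0.png

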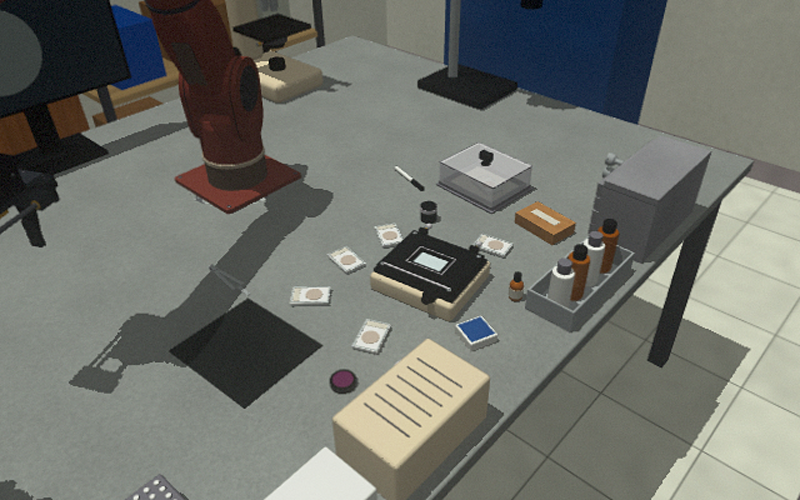

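The top view (enlarged 1.25×) shows the covered chamber at (203,281) with its knob at (193,275), and the stage at (397,222). The five dishes are at (309,210), (362,308), (424,316), (489,304) and (491,221), and the mat is at (572,302). The canister (303,293) and the filter (543,207) are the nearby bystanders.

```bash
cat >> h.py <<'E'
def rect(c,mask,z,cx=None):
    cs,_=cv2.findContours(mask.astype(np.uint8),cv2.RETR_EXTERNAL,cv2.CHAIN_APPROX_NONE)
    k=max(cs,key=cv2.contourArea)[:,0]
    P=onplane(c,k,z)[:,:2]*1000
    (a,b),(w,h),t=cv2.minAreaRect(P.astype(np.float32))
    if w<h: w,h,t=h,w,t+90
    return a,b,w,h,(t+90)%180-90   # centre mm, long, short, long-axis angle deg
E
python3 - <<'E'
from h import *
f=np.load('pics/top0.npz');p=f['p'];d=f['d'];c=cam('top');P=cloud(c,d)
V=lambda x,y:(int(x/1.25),int(y/1.25))
hsv=cv2.cvtColor(p,cv2.COLOR_RGB2HSV)
for x,y in [(309,210),(362,308),(424,316),(489,304),(491,221)]:
    u,v=V(x,y); m=np.zeros((400,640),np.uint8)
    w=p[v-24:v+24,u-24:u+24].min(2); 
    t,mm=cv2.threshold(p[v-24:v+24,u-24:u+24].max(2),150,255,0)
    mm=cv2.morphologyEx(mm,cv2.MORPH_CLOSE,np.ones((5,5)))
    n,l,s,_=cv2.connectedComponentsWithStats(mm);k=l[24,24]
    m[v-24:v+24,u-24:u+24]=(l==k)&(k>0)
    print('dish',np.round(rect(c,m,0.011),1), np.round(np.nanmedian(P[v-2:v+3,u-2:u+3],(0,1)),4),'bg',p[v,u-22])
# stage recess corners by hand later; mat
for nm,x,y in [('mat',572,302),('recess',397,220),('knob',193,275),('stageplate',375,200),('canister',303,290),('filter',543,207),('floor',275,390)]:
    u,v=V(x,y); print(nm,np.round(np.nanmedian(P[v-1:v+2,u-1:u+2],(0,1)),4))
print('mat corners',np.round(onplane(c,np.array([(526,252),(612,251),(619,353),(530,353)])/1.25,0.003),3))
print('lid top corners',np.round(onplane(c,np.array([(173,232),(247,236),(231,327),(153,319)])/1.25,0.068),3))
q=p[110:280,100:380]
cv2.imwrite('pics/c1.png',cv2.resize(q,None,fx=2.85,fy=2.85,interpolation=cv2.INTER_CUBIC)[:,:,::-1])
E
```

```text
dish [664.7 191.6 130.  124.5   4.8] [0.6612 0.1883 0.0122] bg [145 146 141]
dish [462.   62.2 125.   92.1  80. ] [0.4662 0.0654 0.0116] bg [148 149 143]
dish [462.4 -58.7 142.3  93.1  71.1] [ 0.4584 -0.0591  0.0121] bg [151 151 147]
dish [ 482.  -185.8  117.9  102.2  -87. ] [ 0.4876 -0.1872  0.0119] bg [146 149 143]
dish [ 670.7 -188.3  126.5  113.6  -86.5] [ 0.6616 -0.1872  0.0124] bg [148 148 144]
mat [ 0.5026 -0.3568  0.0051]
recess [0.6365 0.0056 0.0571]
knob [0.4982 0.3748 0.1005]
stageplate [0.6747 0.0498 0.0622]
canister [0.4905 0.1796 0.0402]
filter [ 0.6977 -0.297   0.015 ]
floor [0.2969 0.2221 0.0023]
mat corners [[ 0.6   -0.265  0.003]
 [ 0.612 -0.446  0.003]
 [ 0.404 -0.453  0.003]
 [ 0.396 -0.273  0.003]]
lid top corners [[0.585 0.44  0.068]
 [0.585 0.293 0.068]
 [0.41  0.301 0.068]
 [0.415 0.453 0.068]]
```

View pics/c1.png

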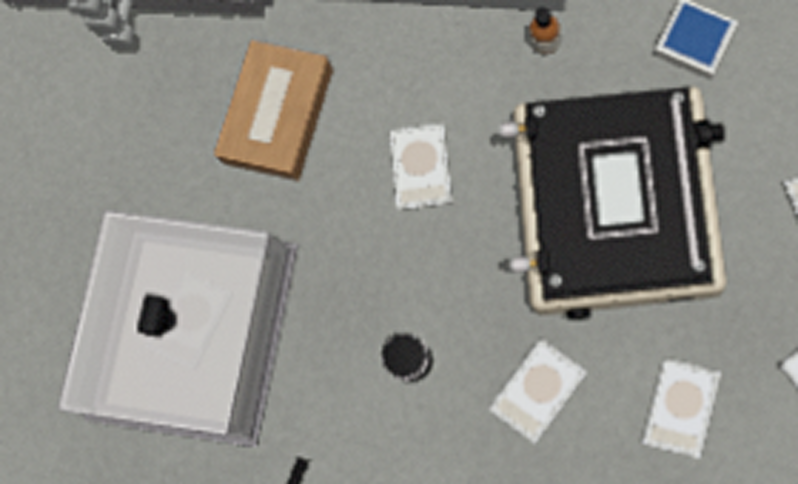

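```bash
cat >> h.py <<'E'
def psi(rot):
    W=Ro.from_quat(rot).as_matrix(); return np.degrees(np.arctan2(W[1,0],W[0,0]))
def plan(wps,start=None):
    """wps: list of (x,y,z,psi) -> tool-frame rows per call, chained"""
    s=r.sense(); cur=s['position'];W=Ro.from_quat(s['tcp_rot'])
    if start is not None: cur=np.array(start[:3]);W=Ro.from_euler('z',start[3],degrees=True)*Ro.from_rotvec([np.pi,0,0])
    for w in wps:
        T=Ro.from_euler('z',w[3],degrees=True)*Ro.from_rotvec([np.pi,0,0])
        dp=W.inv().apply(np.array(w[:3])-cur)*100; rv=(W.inv()*T).as_rotvec(degrees=True)
        print(np.round(dp,2),np.round(rv,1),'rows',round(max(np.linalg.norm(dp)/6.25,np.linalg.norm(rv)/10.7),1))
        cur=np.array(w[:3]);W=T
E
python3 - <<'E'
from h import *
f=np.load('pics/top0.npz');p=f['p'];d=f['d'];c=cam('top')
for x,y in [(309,210),(362,308),(424,316),(489,304),(491,221)]:
    u,v=int(x/1.25),int(y/1.25); m=np.zeros((400,640),np.uint8)
    mm=(p[v-24:v+24,u-24:u+24].max(2)>185).astype(np.uint8)
    mm=cv2.morphologyEx(mm,cv2.MORPH_CLOSE,np.ones((3,3)))
    m[v-24:v+24,u-24:u+24]=mm
    print('dish',np.round(rect(c,m,0.011),1))
C=lambda a:np.array(a)/2.85+[100,110]
print('recess corners',np.round(onplane(c,C([(580,144),(648,138),(657,231),(588,238)]),0.060),4))
print('plate corners',np.round(onplane(c,C([(526,103),(686,89),(711,283),(544,298)]),0.060),4))
plan([(0.55,-0.2,0.30,60),(0.52,0.2,0.30,120),(0.51,0.36,0.26,177)])
E
```

```text
dish [662.  188.8  75.2  49.2  10.9]
dish [464.5  66.9  74.7  49.4 -32.8]
dish [456.4 -59.3  75.4  48.9 -11.2]
dish [ 487.4 -187.9   74.9   48.7   42.4]
dish [ 658.2 -188.5   73.5   48.6  -65.6]
recess corners [[ 0.674   0.0411  0.06  ]
 [ 0.6829 -0.0176  0.06  ]
 [ 0.6001 -0.0294  0.06  ]
 [ 0.5906  0.0289  0.06  ]]
plate corners [[ 0.709   0.0908  0.06  ]
 [ 0.7302 -0.0487  0.06  ]
 [ 0.5576 -0.0771  0.06  ]
 [ 0.5367  0.0626  0.06  ]]
[ 41.29 -23.5   -7.8 ] [ -0.1  -0.  -34.9] rows 7.7
[ 33.14 -22.6   -0.  ] [  0.   0. -60.] rows 6.4
[14.36  7.13  4.  ] [ -0.   0. -57.] rows 5.3
```

Call:
{"name": "jog_arm", "arguments": {"commands": [[41.3, -23.5, -7.8, 0, 0, -35, 8.7], [41.3, -23.5, -7.8, 0, 0, -35, 8.7], [41.3, -23.5, -7.8, 0, 0, -35, 8.7], [41.3, -23.5, -7.8, 0, 0, -35, 8.7], [41.3, -23.5, -7.8, 0, 0, -35, 8.7], [41.3, -23.5, -7.8, 0, 0, -35, 8.7], [41.3, -23.5, -7.8, 0, 0, -35, 8.7], [41.3, -23.5, -7.8, 0, 0, -35, 8.7]]}}

```text
clock: 1.1
position: [0.5515, -0.1971, 0.3008]
tcp_rot: [0.865, 0.502, 0.0, -0.0]
ft_force: [0.4, -1.2, 0.1]
gripper_width: 0.087
grip_force: 0.0
```

Call:
{"name": "jog_arm", "arguments": {"commands": [[33.1, -22.6, 0, 0, 0, -60, 8.7], [33.1, -22.6, 0, 0, 0, -60, 8.7], [33.1, -22.6, 0, 0, 0, -60, 8.7], [33.1, -22.6, 0, 0, 0, -60, 8.7], [33.1, -22.6, 0, 0, 0, -60, 8.7], [33.1, -22.6, 0, 0, 0, -60, 8.7], [33.1, -22.6, 0, 0, 0, -60, 8.7], [33.1, -22.6, 0, 0, 0, -60, 8.7]]}}

```text
clock: 2.1
position: [0.518, 0.2019, 0.3003]
tcp_rot: [0.497, 0.868, 0.0, -0.001]
ft_force: [1.3, -0.3, 0.7]
gripper_width: 0.0871
grip_force: 0.0
```

Call:
{"name": "jog_arm", "arguments": {"commands": [[14.4, 7.1, 4, 0, 0, -57, 8.7], [14.4, 7.1, 4, 0, 0, -57, 8.7], [14.4, 7.1, 4, 0, 0, -57, 8.7], [14.4, 7.1, 4, 0, 0, -57, 8.7], [14.4, 7.1, 4, 0, 0, -57, 8.7], [14.4, 7.1, 4, 0, 0, -57, 8.7], [14.4, 7.1, 4, 0, 0, -57, 8.7], [14.4, 7.1, 4, 0, 0, -57, 8.7]]}}

```text
clock: 3.1
position: [0.5086, 0.3586, 0.2604]
tcp_rot: [0.026, 1.0, -0.0, -0.0]
ft_force: [-0.1, -0.3, -0.4]
gripper_width: 0.0869
grip_force: 0.0
```

```bash
python3 - <<'E'
from h import *
p,d,s=save('wrist','w1',scale=1.25)
print(s['clock'],s['position'],psi(s['tcp_rot']))
E
```

```text
3.1 [0.50857343 0.35862749 0.26038662] 176.9854523272322
```

View pics/w1.png

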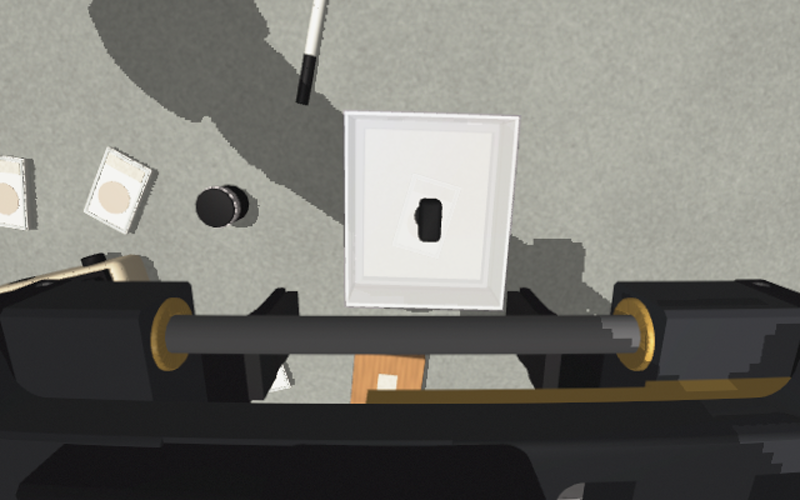

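The wrist view shows the knob at (430,219) and the top corners of the cover at (345,111), (519,117), (503,310) and (347,305), both clear of the fingers.

```bash
python3 - <<'E'
from h import *
f=np.load('pics/w1.npz');p=f['p'];d=f['d'];c=cam('wrist',f['pos'],f['rot']);P=cloud(c,d)
m=np.zeros((400,640),np.uint8);m[155:198,325:358]=p[155:198,325:358].max(2)<60
print('knob',np.round(rect(c,m,0.100),1),np.nanmedian(P[170:180,342:347],(0,1)))
L=onplane(c,np.array([(345,111),(519,117),(503,310),(347,305)])/1.25,0.068);print(np.round(L,4),L.mean(0))
E
```

```text
knob [496.3 379.3  33.1  19.7  -1.8] [0.4956748  0.38131957 0.09968958]
[[0.408  0.3169 0.068 ]
 [0.4198 0.4598 0.068 ]
 [0.589  0.4473 0.068 ]
 [0.5765 0.3045 0.068 ]] [0.49830847 0.38214754 0.068     ]
```

```bash
python3 - <<'E'
from h import *
plan([(0.497,0.381,0.14,175.8),(0.497,0.381,0.0745,175.8)])
E
```

```text
[ 1.26  2.16 12.05] [-0.   0.   1.2] rows 2.0
[-0.   -0.    6.55] [0. 0. 0.] rows 1.0
```

Call:
{"name": "jog_arm", "arguments": {"commands": [[1.26, 2.16, 12, 0, 0, 1.2, 8.7], [1.26, 2.16, 12, 0, 0, 1.2, 8.7], [1.26, 2.16, 12, 0, 0, 1.2, 8.7], [1.26, 2.16, 14, 0, 0, 1.2, 8.7], [1.26, 2.16, 16, 0, 0, 1.2, 6], [1.26, 2.16, 17.5, 0, 0, 1.2, 5], [1.26, 2.16, 18.6, 0, 0, 1.2, 4], [1.26, 2.16, 18.6, 0, 0, 1.2, 4]], "squeeze": 40}}

```text
clock: 4.15
position: [0.4963, 0.3814, 0.0738]
tcp_rot: [0.035, 0.999, -0.0, -0.001]
ft_force: [-1.1, 1.1, 0.1]
gripper_width: 0.055
grip_force: 0.0
```

Call:
{"name": "jog_arm", "arguments": {"commands": [[0, 0, 0, 0, 0, 0, 2.5], [0, 0, 0, 0, 0, 0, 1.5], [0, 0, 0, 0, 0, 0, 1.2], [0, 0, 0, 0, 0, 0, 1.0], [0, 0, 0, 0, 0, 0, 1.0], [0, 0, 0, 0, 0, 0, 1.0], [0, 0, 0, 0, 0, 0, 1.0], [0, 0, 0, 0, 0, 0, 1.0]]}}

```text
clock: 5.15
position: [0.4967, 0.3818, 0.0748]
tcp_rot: [0.035, 0.999, 0.0, 0.0]
ft_force: [-0.9, -1.8, 5.4]
gripper_width: 0.0177
grip_force: 40.0
```

```bash
python3 - <<'E'
from h import *
s=r.sense();print(s)
E
```

```text
{'clock': 5.15, 'q': array([-0.08666484,  0.54445769, -0.84294375,  1.65540212,  0.43939376,
        1.14195339,  0.45527147]), 'qvel': array([-0.00050502,  0.00033179, -0.00179884, -0.00036859,  0.00033786,
       -0.00055324,  0.00114339]), 'joint_efforts': array([-5.50164487e-01, -6.07656240e+01, -1.47539002e+01, -3.26775134e+01,
       -3.47535708e-02, -4.92879208e-01,  1.36958803e-01]), 'position': array([0.49670944, 0.38177568, 0.07483646]), 'tcp_rot': array([3.54702577e-02, 9.99370721e-01, 3.85255535e-05, 1.45788960e-04]), 'ft_force': array([-0.93869803, -1.82841534,  5.44997626]), 'wrist_torque': array([-0.26087313, -0.01462944, -0.16824563]), 'grip_force': 39.98888164758682, 'gripper_width': 0.01771239587388732}
```

```bash
python3 - <<'E'
from h import *
plan([(0.4967,0.3818,0.235,175.9),(0.503,0.02,0.235,179),(0.503,-0.359,0.235,182),(0.503,-0.359,0.0745,182)])
E
```

```text
[ -0.     0.   -16.02] [0. 0. 0.] rows 2.6
[ -3.22 -36.04  -0.  ] [ 0.   0.  -3.1] rows 5.8
[ -0.66 -37.89  -0.  ] [-0.  0. -3.] rows 6.1
[ 0.   -0.   16.05] [0. 0. 0.] rows 2.6
```

Call:
{"name": "jog_arm", "arguments": {"commands": [[0, 0, -1, 0, 0, 0, 1.0], [0, 0, -3, 0, 0, 0, 1.0], [0, 0, -6, 0, 0, 0, 1.0], [0, 0, -9, 0, 0, 0, 1.0], [0, 0, -12, 0, 0, 0, 1.0], [0, 0, -15, 0, 0, 0, 1.0], [0, 0, -16, 0, 0, 0, 1.0], [0, 0, -16, 0, 0, 0, 1.0]]}}

```text
clock: 6.15
position: [0.4966, 0.3819, 0.235]
tcp_rot: [0.035, 0.999, 0.0, 0.0]
ft_force: [-0.4, -0.9, -3.7]
gripper_width: 0.0174
grip_force: 40.0
```

Call:
{"name": "jog_arm", "arguments": {"commands": [[-0.3, -3.5, 0, 0, 0, -0.3, 1.0], [-0.7, -8, 0, 0, 0, -0.7, 1.0], [-1.2, -13, 0, 0, 0, -1.2, 1.0], [-1.6, -18, 0, 0, 0, -1.6, 1.0], [-2, -23, 0, 0, 0, -2, 1.0], [-2.4, -28, 0, 0, 0, -2.4, 1.0], [-2.8, -32, 0, 0, 0, -2.8, 1.0], [-3.2, -36, 0, 0, 0, -3.1, 1.0]]}}

```text
clock: 7.15
position: [0.5021, 0.0187, 0.2333]
tcp_rot: [0.009, 1.0, -0.0, -0.001]
ft_force: [2.0, 0.4, -2.7]
gripper_width: 0.0177
grip_force: 40.0
```

Call:
{"name": "jog_arm", "arguments": {"commands": [[-0.1, -5, 0, 0, 0, -0.4, 1.0], [-0.2, -10, 0, 0, 0, -0.8, 1.0], [-0.3, -15, 0, 0, 0, -1.2, 1.0], [-0.4, -20, 0, 0, 0, -1.6, 1.0], [-0.5, -26, 0, 0, 0, -2, 1.0], [-0.6, -32, 0, 0, 0, -2.4, 1.0], [-0.66, -36, 0, 0, 0, -2.8, 1.0], [-0.66, -37.9, 0, 0, 0, -3, 1.0]]}}

```text
clock: 8.15
position: [0.5017, -0.3611, 0.2324]
tcp_rot: [-0.016, 1.0, 0.001, -0.001]
ft_force: [0.0, 0.6, -3.4]
gripper_width: 0.0177
grip_force: 40.0
```

Call:
{"name": "jog_arm", "arguments": {"commands": [[0, 0, 0, 0, 0, 0, 1.0], [0, 0, 0, 0, 0, 0, 1.0], [0, 0, 3, 0, 0, 0, 1.0], [0, 0, 6, 0, 0, 0, 1.0], [0, 0, 9, 0, 0, 0, 1.0], [0, 0, 11, 0, 0, 0, 1.0], [0, 0, 12.5, 0, 0, 0, 1.0], [0, 0, 13.5, 0, 0, 0, 1.0]]}}

```text
clock: 9.15
position: [0.5035, -0.3584, 0.0993]
tcp_rot: [-0.018, 1.0, -0.0, 0.0]
ft_force: [0.4, -0.3, -3.3]
gripper_width: 0.0177
grip_force: 40.0
```

```bash
python3 - <<'E'
from h import *
p,d,s=save('scene','s1',scale=1.25)
print(s['clock'],s['position'],psi(s['tcp_rot']),s['ft_force'],s['gripper_width'],s['q'])
save('top','t1')
E
```

```text
9.15 [ 0.50353218 -0.35837517  0.09926793] -177.93364195933032 [ 0.40595744 -0.25156975 -3.30783836] 0.017655239730129335 [ 0.95021508  0.40873495 -0.5063416   1.66836598  0.215783    1.12010915
  1.99121634]
```

View pics/s1.png

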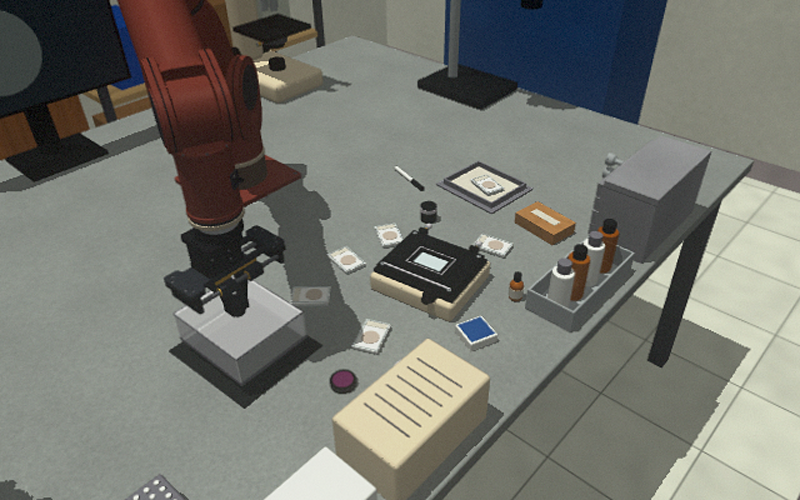

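The cover hangs level above the mat, roughly central, and the open chamber with its dish shows at (485,185). I'll lower it now.

Call:
{"name": "jog_arm", "arguments": {"commands": [[0, 0, 1, 0, 0, 0, 1.0], [0, 0, 1.8, 0, 0, 0, 1.0], [0, 0, 2.2, 0, 0, 0, 1.0], [0, 0, 2.4, 0, 0, 0, 1.0], [0, 0, 2.5, 0, 0, 0, 1.0], [0, 0, 2.55, 0, 0, 0, 1.0], [0, 0, 2.6, 0, 0, 0, 1.0], [0, 0, 2.6, 0, 0, 0, 1.0]]}}

```text
clock: 10.25
position: [0.5033, -0.3587, 0.0736]
tcp_rot: [-0.018, 1.0, -0.0, 0.0]
ft_force: [-0.5, -0.9, -3.0]
gripper_width: 0.0176
grip_force: 40.0
```

Call:
{"name": "jog_arm", "arguments": {"commands": [[0, 0, 0.05, 0, 0, 0, 1.0], [0, 0, 0.1, 0, 0, 0, 1.0], [0, 0, 0.12, 0, 0, 0, 1.0], [0, 0, 0.12, 0, 0, 0, 1.0], [0, 0, 0.12, 0, 0, 0, 3.0], [0, 0, 0.12, 0, 0, 0, 5.0], [0, 0, 0.12, 0, 0, 0, 5.0], [0, 0, 0.12, 0, 0, 0, 5.0]]}}

```text
clock: 11.25
position: [0.5033, -0.3587, 0.0723]
tcp_rot: [-0.018, 1.0, 0.0, 0.0]
ft_force: [-0.6, -0.1, -0.9]
gripper_width: 0.0469
grip_force: 0.0
```

Call:
{"name": "jog_arm", "arguments": {"commands": [[0, 0, -3, 0, 0, 0, 6], [0, 0, -8, 0, 0, 0, 7], [0, 0, -13, 0, 0, 0, 8], [0, 0, -18, 0, 0, 0, 8], [0, 0, -18, 0, 0, 0, 8], [0, 0, -18, 0, 0, 0, 8], [0, 0, -18, 0, 0, 0, 8], [0, 0, -18, 0, 0, 0, 8]]}}

```text
clock: 12.25
position: [0.5028, -0.3585, 0.2512]
tcp_rot: [-0.018, 1.0, 0.001, -0.001]
ft_force: [0.2, -0.3, 0.6]
gripper_width: 0.0795
grip_force: 0.0
```

```bash
python3 - <<'E'
from h import *
f=np.load('pics/t1.npz');p=f['p'];d=f['d'];c=cam('top');P=cloud(c,d)
cv2.imwrite('pics/c2.png',cv2.resize(p[170:280,110:215],None,fx=5,fy=5,interpolation=cv2.INTER_CUBIC)[:,:,::-1])
plan([(0.50,0.02,0.26,180),(0.51,0.36,0.22,176)])
E
```

```text
[-1.06 37.83 -0.84] [ 0.1 -0.1  2. ] rows 6.1
[-1. 34.  4.] [ 0. -0.  4.] rows 5.5
```

View pics/c2.png

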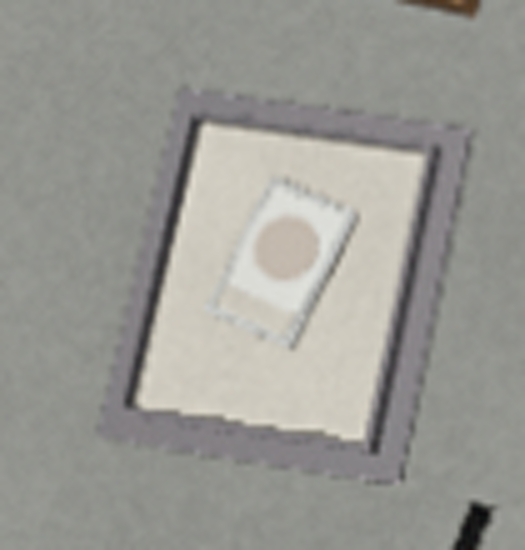

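The open chamber shows flange corners at (182,88), (473,128), (403,482) and (98,432) in the crop. The specimen's corners are at (275,180), (357,213), (293,347) and (210,305).

Call:
{"name": "jog_arm", "arguments": {"commands": [[-1, 37.8, -0.8, 0, 0, 2, 8.7], [-1, 37.8, -0.8, 0, 0, 2, 8.7], [-1, 37.8, -0.8, 0, 0, 2, 8.7], [-1, 37.8, -0.8, 0, 0, 2, 8.7], [-1, 37.8, -0.8, 0, 0, 2, 8.7], [-1, 37.8, -0.8, 0, 0, 2, 8.7], [-1, 37.8, -0.8, 0, 0, 2, 8.7], [-1, 37.8, -0.8, 0, 0, 2, 8.7]]}}

```text
clock: 13.25
position: [0.4997, 0.0191, 0.26]
tcp_rot: [-0.001, 1.0, -0.0, -0.0]
ft_force: [-0.2, -0.6, 0.4]
gripper_width: 0.0871
grip_force: 0.0
```

Call:
{"name": "jog_arm", "arguments": {"commands": [[-1, 34, 4, 0, 0, 4, 8.7], [-1, 34, 4, 0, 0, 4, 8.7], [-1, 34, 4, 0, 0, 4, 8.7], [-1, 34, 4, 0, 0, 4, 8.7], [-1, 34, 4, 0, 0, 4, 8.7], [-1, 34, 4, 0, 0, 4, 8.7], [-1, 34, 4, 0, 0, 4, 8.7], [-1, 34, 4, 0, 0, 4, 8.7]]}}

```text
clock: 14.25
position: [0.5108, 0.3572, 0.2197]
tcp_rot: [0.036, 0.999, -0.001, -0.0]
ft_force: [0.1, -0.6, 1.3]
gripper_width: 0.0874
grip_force: 0.0
```

```bash
python3 - <<'E'
from h import *
C=lambda a:np.array(a)/5+[110,170]
c=cam('top')
F=onplane(c,C([(182,88),(473,128),(403,482),(98,432)]),0.005);print(np.round(F,4),F.mean(0))
S=onplane(c,C([(275,180),(357,213),(293,347),(210,305)]),0.016);print(np.round(S,4),S.mean(0))
p,d,s=save('wrist','w2',scale=1.25)
print(s['clock'],s['position'],psi(s['tcp_rot']))
E
```

```text
[[0.596  0.4489 0.005 ]
 [0.5834 0.2926 0.005 ]
 [0.4016 0.3066 0.005 ]
 [0.416  0.4654 0.005 ]] [0.49923591 0.3783637  0.005     ]
[[0.5481 0.3879 0.016 ]
 [0.5336 0.3432 0.016 ]
 [0.464  0.3668 0.016 ]
 [0.4824 0.4122 0.016 ]] [0.50700515 0.37751908 0.016     ]
14.25 [0.51081401 0.35722939 0.2196802 ] 175.88674980021773
```

View pics/w2.png

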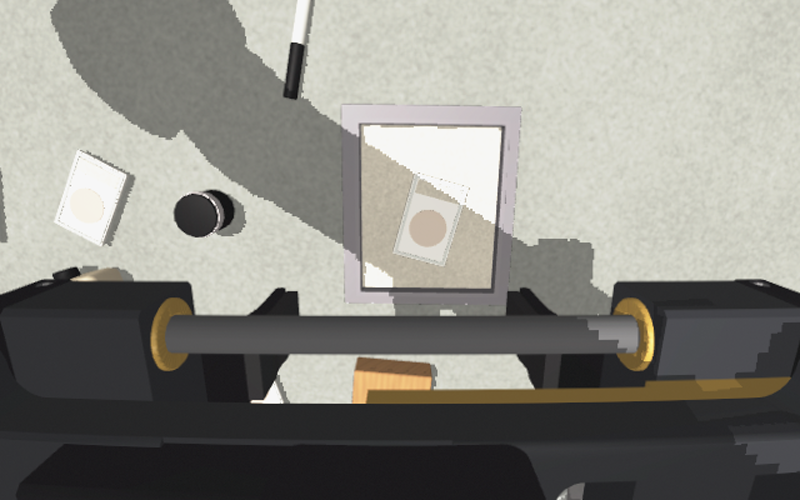

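The specimen's corners in the wrist view are (416,173), (469,188), (445,266) and (393,253). The flange corners are (342,104), (521,107), (509,304) and (345,301).

```bash
python3 - <<'E'
from h import *
f=np.load('pics/w2.npz');c=cam('wrist',f['pos'],f['rot'])
for nm,q,z in [('spec',[(416,173),(469,188),(445,266),(393,253)],.016),('fl',[(342,104),(521,107),(509,304),(345,301)],.005),('spec_l',[(416,173),(469,188),(445,266),(393,253)],.011)]:
    L=onplane(c,np.array(q)/1.25,z)[:,:2]*1000
    rr=cv2.minAreaRect(L.astype(np.float32));print(nm,np.round(L,1).tolist(),L.mean(0),rr)
    a=L[2]-L[1];b=L[3]-L[0];print(np.degrees(np.arctan2(a[1],a[0])),np.degrees(np.arctan2(b[1],b[0])))
E
```

```text
spec [[464.2, 372.5], [480.5, 418.2], [550.2, 393.8], [534.5, 347.0]] [507.34601888 382.86500504] ((507.5267639160156, 382.728271484375), (49.346588134765625, 74.72484588623047), 70.46271514892578)
-19.325924406651403 -19.956061440840482
fl [[401.0, 312.5], [414.3, 467.9], [596.2, 455.3], [581.7, 296.4]] [498.29453295 383.01549338] ((498.32196044921875, 383.90380859375), (159.54949951171875, 182.33763122558594), 84.91451263427734)
-3.9704372329521402 -5.085489578887802
spec_l [[464.5, 372.6], [481.0, 419.0], [551.6, 394.2], [535.7, 346.8]] [508.19396326 383.15068397] ((508.3771667480469, 383.0120849609375), (50.021484375, 75.74679565429688), 70.46269989013672)
-19.32592440665139 -19.95606144084051
```

```bash
python3 - <<'E'
from h import *
plan([(0.5075,0.3828,0.06,160.4),(0.5075,0.3828,0.0105,160.4)])
E
```

```text
[ 0.53  2.56 16.  ] [-0.1  0.  15.5] rows 2.6
[ 0.   -0.    4.95] [0. 0. 0.] rows 0.8
```

Call:
{"name": "jog_arm", "arguments": {"commands": [[0.5, 2.6, 8, 0, 0, 15.5, 6.5], [0.5, 2.6, 14, 0, 0, 15.5, 6.5], [0.5, 2.6, 16, 0, 0, 15.5, 6.5], [0.5, 2.6, 16, 0, 0, 15.5, 6.5], [0.5, 2.6, 18, 0, 0, 15.5, 6.5], [0.5, 2.6, 20, 0, 0, 15.5, 6.5], [0.5, 2.6, 20.9, 0, 0, 15.5, 6.5], [0.5, 2.6, 20.9, 0, 0, 15.5, 6.5]], "squeeze": 20}}

```text
clock: 15.3
position: [0.5061, 0.3855, 0.0108]
tcp_rot: [0.169, 0.986, -0.0, -0.0]
ft_force: [-0.7, 0.1, 0.6]
gripper_width: 0.0649
grip_force: 0.0
```

Call:
{"name": "jog_arm", "arguments": {"commands": [[0, 0, 0, 0, 0, 0, 5.5], [0, 0, 0, 0, 0, 0, 4.8], [0, 0, 0, 0, 0, 0, 4.5], [0, 0, 0, 0, 0, 0, 4.5], [0, 0, 0, 0, 0, 0, 4.5], [0, 0, 0, 0, 0, 0, 4.5], [0, 0, 0, 0, 0, 0, 4.5], [0, 0, 0, 0, 0, 0, 4.5]]}}

```text
clock: 16.3
position: [0.5066, 0.386, 0.0119]
tcp_rot: [0.169, 0.986, 0.0, 0.0]
ft_force: [-0.3, -1.1, 5.8]
gripper_width: 0.0492
grip_force: 20.0
```

Call:
{"name": "jog_arm", "arguments": {"commands": [[0, 0, -2, 0, 0, 0, 4.5], [0, 0, -5, 0, 0, 0, 4.5], [0, 0, -8, 0, 0, 0, 4.5], [0, 0, -12, 0, 0, 0, 4.5], [0, 0, -15, 0, 0, 0, 4.5], [0, 0, -17, 0, 0, 0, 4.5], [0, 0, -18, 0, 0, 0, 4.5], [0, 0, -18, 0, 0, 0, 4.5]]}}

```text
clock: 17.3
position: [0.5064, 0.3857, 0.1914]
tcp_rot: [0.169, 0.986, 0.0, 0.0]
ft_force: [-0.2, 0.0, -0.3]
gripper_width: 0.0496
grip_force: 20.0
```

```bash
python3 - <<'E'
from h import *
s=r.sense();print(s['position'],psi(s['tcp_rot']))
plan([(0.56,0.2,0.19,175),(0.637,0.006,0.19,188.2),(0.637,0.006,0.10,188.2)])
E
```

```text
[0.50636988 0.38572864 0.19142058] 160.5374640674524
[-11.24 -15.72   0.14] [  0.    0.  -14.5] rows 3.1
[ -9.36 -18.66  -0.  ] [  0.    0.  -13.2] rows 3.3
[ 0. -0.  9.] [0. 0. 0.] rows 1.4
```

Call:
{"name": "jog_arm", "arguments": {"commands": [[-4, -5, -1, 0, 0, -4, 4.5], [-8, -10, -2, 0, 0, -8, 4.5], [-11.2, -15.7, -3, 0, 0, -14.5, 4.5], [-15, -20.5, -3, 0, 0, -18, 4.5], [-19, -26, -3, 0, 0, -22, 4.5], [-23, -30, -3, 0, 0, -27.7, 4.5], [-26, -33, -3, 0, 0, -27.7, 4.5], [-26, -33, -3, 0, 0, -27.7, 4.5]]}}

```text
clock: 18.3
position: [0.6421, -0.0179, 0.2188]
tcp_rot: [-0.068, 0.998, -0.0, -0.002]
ft_force: [0.4, 0.9, -1.1]
gripper_width: 0.0496
grip_force: 20.0
```

```bash
python3 - <<'E'
from h import *
p,d,s=save('wrist','w3',scale=1.25)
print(s['clock'],s['position'],psi(s['tcp_rot']),s['gripper_width'])
E
```

```text
18.3 [ 0.64208218 -0.01794671  0.2187844 ] -172.20293356575812 0.04956103510801658
```

View pics/w3.png

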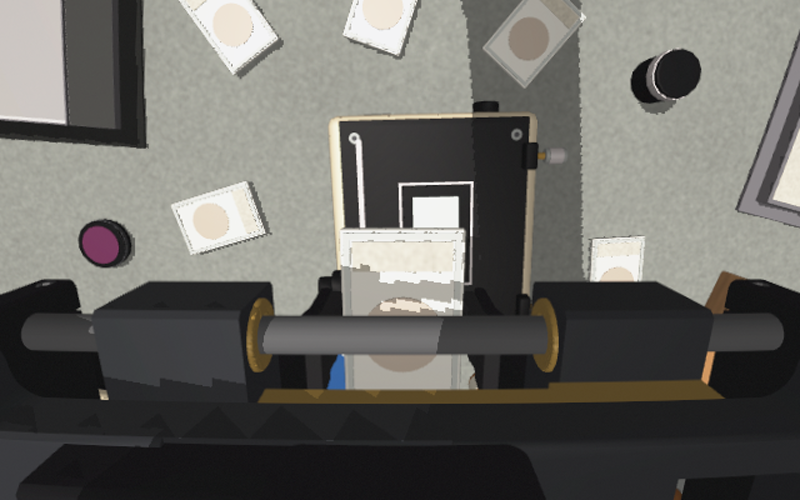

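The near edge of the recess frame runs from (400,183) to (473,182). The stage plate's near corners are about (341,121) and (531,118), and the held dish's front corners are (343,229) and (466,229). The dish is gripped square.

```bash
python3 - <<'E'
from h import *
f=np.load('pics/w3.npz');p=f['p'];c=cam('wrist',f['pos'],f['rot'])
L=onplane(c,np.array([(400,183),(473,182),(341,121),(531,118)])/1.25,0.06)*1000;print(np.round(L,1))
a=np.radians(8.2);ex=np.array([np.cos(a),np.sin(a)])
print('recess centre est',L[:2,:2].mean(0)+ex*(83.5/2), 'ang',np.degrees(np.arctan2(*(L[0]-L[1])[:2]))*-1,np.degrees(np.arctan2(*(L[2]-L[3])[:2])))
W=Ro.from_quat(f['rot']); z=f['pos'][2]+.0041
H=onplane(c,np.array([(343,229),(466,229)])/1.25,z); print('held in tool mm',W.inv().apply(H-f['pos'])*1000)
s=r.sense();print(s['position'])
q=p[90:220,255:440]
cv2.imwrite('pics/c3.png',cv2.resize(q,None,fx=4.3,fy=4.3,interpolation=cv2.INTER_CUBIC)[:,:,::-1])
E
```

```text
[[600.1 -25.4  60. ]
 [591.6  30.2  60. ]
 [560.5 -75.2  60. ]
 [538.7  65.2  60. ]]
recess centre est [637.18783102   8.37057451] ang -171.3172519770114 171.1512872683505
held in tool mm [[ 36.40753459 -23.07870183  -3.97858062]
 [ 36.42902103  24.78455764  -3.99394073]]
[ 0.64135231 -0.01426914  0.21931133]
```

View pics/c3.png

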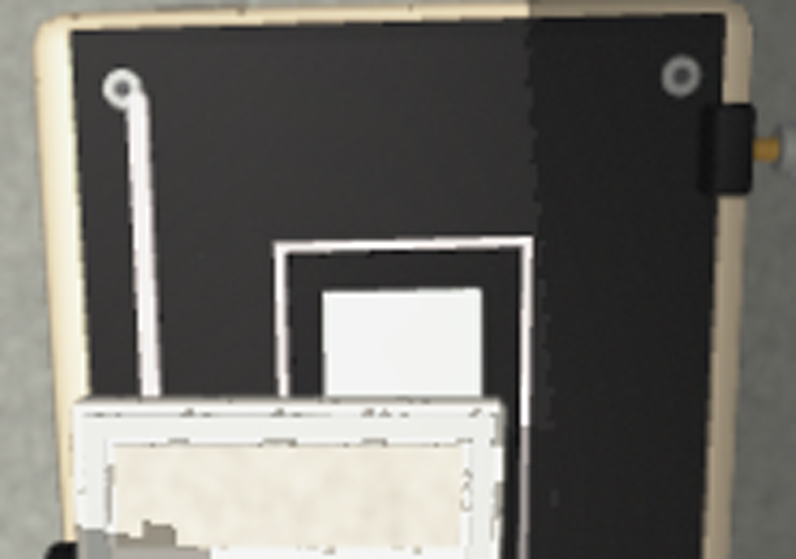

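```bash
python3 - <<'E'
from h import *
plan([(0.697,0.015,0.17,188.6)])
E
```

```text
[-5.93  2.12  4.92] [ 0.1 -0.2 -0.6] rows 1.3
```

Call:
{"name": "jog_arm", "arguments": {"commands": [[-3, 1, 2.5, 0, 0, -0.6, 4.5], [-5.9, 2.1, 4.9, 0, 0, -0.6, 4.5], [-5.9, 2.1, 4.9, 0, 0, -0.6, 4.5], [-5.9, 2.1, 4.9, 0, 0, -0.6, 4.5], [-5.9, 2.1, 4.9, 0, 0, -0.6, 4.5], [-5.9, 2.1, 4.9, 0, 0, -0.6, 4.5], [-5.9, 2.1, 4.9, 0, 0, -0.6, 4.5], [-5.9, 2.1, 4.9, 0, 0, -0.6, 4.5]]}}

```text
clock: 19.35
position: [0.6969, 0.017, 0.1726]
tcp_rot: [-0.077, 0.997, -0.0, 0.0]
ft_force: [0.3, 0.1, -1.0]
gripper_width: 0.0492
grip_force: 20.0
```

```bash
python3 - <<'E'
from h import *
p,d,s=save('wrist','w4',scale=1.25)
print(s['clock'],s['position'],psi(s['tcp_rot']),s['gripper_width'])
c=cam('wrist',s['position'],s['tcp_rot'])
v,u=np.mgrid[0:400,0:640]
P=onplane(c,np.stack([u,v],-1).reshape(-1,2),0.06).reshape(400,640,3)
Q=cloud(c,d)
roi=(np.hypot(P[...,0]-.637,P[...,1]-.007)<.06)&(abs(Q[...,2]-.058)<.012)
m=(roi&(p.min(2)>110)).astype(np.uint8)
n,l,st,_=cv2.connectedComponentsWithStats(m,connectivity=8)
for k in range(1,n):
    if st[k,4]>60: print(st[k],np.round(rect(c,l==k,.056),1),np.round(rect(c,l==k,.060),1),np.nanmedian(Q[l==k],0))
E
```

```text
19.35 [0.69694268 0.01696639 0.17260357] -171.18085841557655 0.04917209858715132
[ 285   73   74  106 1037] [636.6   8.1  85.3  59.    9.4] [636.5   8.1  84.1  58.1   9.4] [ 6.32888548e-01 -3.15193129e-06  5.99281715e-02]
[ 300   89   45   75 3324] [636.4   8.   60.1  36.3   9.3] [636.3   8.   59.2  35.8   9.3] [0.6354713  0.0079421  0.05619897]
[248 100   8  58 270] [647.1 -50.   46.3   5.1   9.3] [646.9 -49.2  45.6   5.    9.3] [ 0.64616085 -0.04899657  0.06099911]
```

View pics/w4.png

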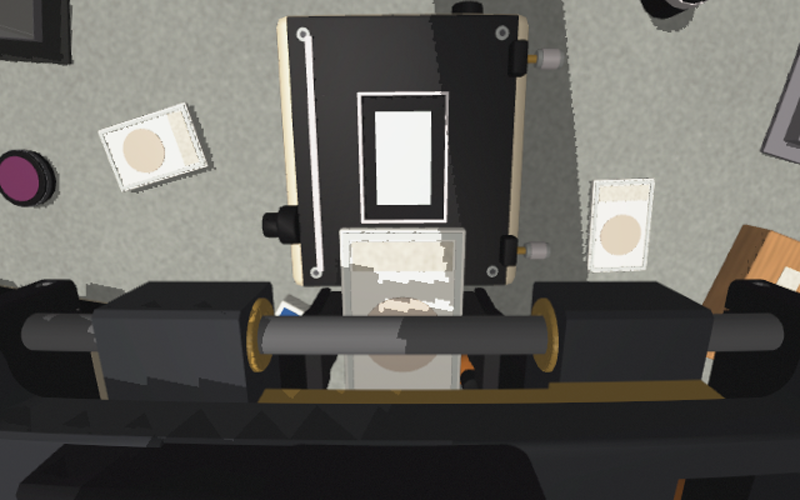

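```bash
python3 - <<'E'
from h import *
f=np.load('pics/w4.npz');c=cam('wrist',f['pos'],f['rot']);W=Ro.from_quat(f['rot'])
H=onplane(c,np.array([(340.5,229),(465,229)])/1.25,f['pos'][2]+.0041); print('held',W.inv().apply(H-f['pos'])*1000)
plan([(0.6348,0.0072,0.12,189.3),(0.6348,0.0072,0.0685,189.3)])
E
```

```text
held [[ 36.43404958 -24.03376277  -4.105533  ]
 [ 36.45303116  24.37649179  -4.11342315]]
[ 6.29 -0.02  5.25] [-0.   0.  -0.5] rows 1.3
[ 0.   -0.    5.15] [0. 0. 0.] rows 0.8
```

Call:
{"name": "jog_arm", "arguments": {"commands": [[3, 0, 2.5, 0, 0, -0.5, 4.5], [6.3, 0, 5.2, 0, 0, -0.5, 4.5], [6.3, 0, 5.2, 0, 0, -0.5, 4.5], [6.3, 0, 7, 0, 0, -0.5, 4.5], [6.3, 0, 9, 0, 0, -0.5, 4.5], [6.3, 0, 10.2, 0, 0, -0.5, 4.5], [6.3, 0, 10.2, 0, 0, -0.5, 4.5], [6.3, 0, 10.2, 0, 0, -0.5, 4.5]]}}

```text
clock: 20.4
position: [0.6351, 0.0078, 0.0707]
tcp_rot: [-0.082, 0.997, 0.0, 0.0]
ft_force: [0.0, 0.3, 0.1]
gripper_width: 0.0494
grip_force: 20.0
```

```bash
python3 - <<'E'
from h import *
s=r.sense();print(s['ft_force'],s['position'],psi(s['tcp_rot']))
plan([(0.6348,0.0070,0.0632,189.3)])
E
```

```text
[0.04662967 0.29714509 0.0630092 ] [0.63508699 0.00783993 0.070709  ] -170.64786318096756
[ 0.04 -0.08  0.75] [0.  0.  0.1] rows 0.1
```

Call:
{"name": "jog_arm", "arguments": {"commands": [[0, -0.05, 0.2, 0, 0, 0, 4.5], [0, -0.05, 0.3, 0, 0, 0, 4.5], [0, -0.05, 0.4, 0, 0, 0, 4.5], [0, -0.05, 0.5, 0, 0, 0, 4.5], [0, -0.05, 0.6, 0, 0, 0, 4.5], [0, -0.05, 0.65, 0, 0, 0, 4.5], [0, -0.05, 0.7, 0, 0, 0, 4.5], [0, -0.05, 0.7, 0, 0, 0, 4.5]]}}

```text
clock: 21.4
position: [0.6348, 0.007, 0.0633]
tcp_rot: [-0.081, 0.997, 0.0, -0.0]
ft_force: [0.6, -0.1, -0.5]
gripper_width: 0.0496
grip_force: 20.0
```

Call:
{"name": "jog_arm", "arguments": {"commands": [[0, 0, 0, 0, 0, 0, 5.2], [0, 0, 0, 0, 0, 0, 6], [0, 0, -0.5, 0, 0, 0, 6.2], [0, 0, -4, 0, 0, 0, 6.2], [0, 0, -9, 0, 0, 0, 6.2], [-3, 0, -14, 0, 0, 0, 6.5], [-7, 0, -18, 0, 0, 0, 6.5], [-9, 0, -22, 0, 0, 0, 6.5]]}}

```text
clock: 22.4
position: [0.7247, 0.0217, 0.2849]
tcp_rot: [-0.081, 0.997, 0.0, 0.0]
ft_force: [1.0, 0.9, -0.8]
gripper_width: 0.0649
grip_force: 0.0
```

Call:
{"name": "jog_arm", "arguments": {"commands": [[0, 0, 0, 0, 0, 0, 6.5], [0, 0, 0, 0, 0, 0, 6.5], [0, 0, 0, 0, 0, 0, 6.5], [0, 0, 0, 0, 0, 0, 6.5], [0, 0, 0, 0, 0, 0, 6.5], [0, 0, 0, 0, 0, 0, 6.5], [0, 0, 0, 0, 0, 0, 6.5], [0, 0, 0, 0, 0, 0, 6.5]]}}

```text
clock: 23.4
position: [0.7236, 0.0216, 0.2834]
tcp_rot: [-0.081, 0.997, 0.0, 0.0]
ft_force: [1.0, -0.2, -0.1]
gripper_width: 0.0647
grip_force: 0.0
```

```bash
cat >> h.py <<'E'
EST=dict(A=(.662,.189),B=(.4645,.067),C=(.456,-.059),D=(.487,-.188),E=(.658,-.188))
def dishes(p,d,s,ests=EST,z=.011,zr=(.006,.018),rad=.05,box=None):
    """fit rect to points of the depth cloud standing at dish-top height near each estimate"""
    c=cam('wrist',s['position'],s['tcp_rot']);Q=cloud(c,d)
    for k,e in ests.items():
        m=(Q[...,2]>zr[0])&(Q[...,2]<zr[1])&(np.hypot(Q[...,0]-e[0],Q[...,1]-e[1])<rad)
        m=cv2.morphologyEx(m.astype(np.uint8),cv2.MORPH_OPEN,np.ones((3,3)))
        if m.sum()<200: print(k,'few',m.sum());continue
        ys,xs=np.nonzero(m); edge=ys.min()<2 or xs.min()<2 or xs.max()>637
        print(k,np.round(rect(c,m,z),1),'n',m.sum(),'EDGE' if edge else '','z',np.round(np.nanmedian(Q[m>0][:,2]),4))
E
python3 - <<'E'
from h import *
p,d,s=save('wrist','w5',scale=1.25)
print(s['clock'],s['position'],psi(s['tcp_rot']),s['gripper_width'])
dishes(p,d,s)
print('spec');dishes(p,d,s,dict(S=(.6364,.008)),.067,(.064,.072))
E
```

```text
23.4 [0.72360439 0.02164313 0.2833872 ] -170.66049397937928 0.06472518007306359
A [661.6 188.9  75.6  50.8  10.5] n 2189  z 0.0102
B few 31
C few 0
D few 0
E [ 657.6 -185.3   77.2   50.6  -66.3] n 2364  z 0.0101
spec
S [636.5   7.1  75.5  49.9   9.3] n 3202  z 0.0662
```

View pics/w5.png

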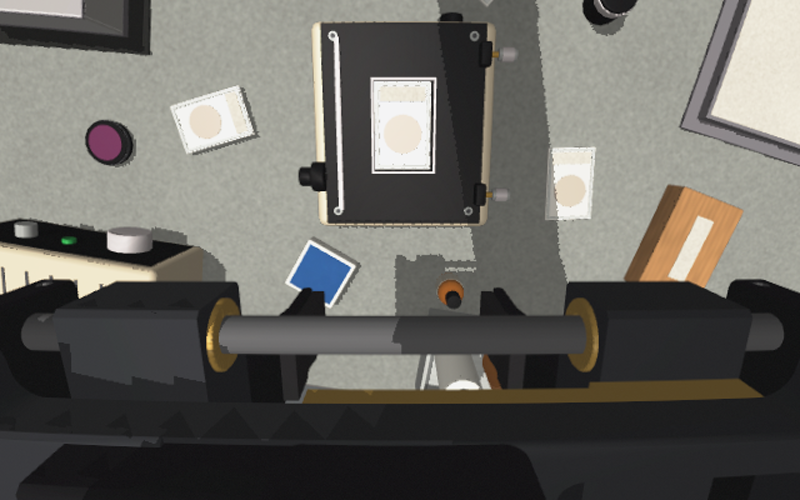

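The specimen sits flat inside the recess frame at (403,125), with its top at 66 mm and its angle matching the stage. Dish A is next.

```bash
python3 - <<'E'
from h import *
plan([(0.6616,0.1889,0.08,190.5),(0.6616,0.1889,0.0055,190.5)])
E
```

```text
[ 3.4  17.51 20.34] [ 0.  -0.  -1.2] rows 4.3
[-0.   -0.    7.45] [0. 0. 0.] rows 1.2
```

Call:
{"name": "jog_arm", "arguments": {"commands": [[1, 5, 4, 0, 0, -1.2, 6.5], [2, 10, 8, 0, 0, -1.2, 6.5], [3, 15, 12, 0, 0, -1.2, 6.5], [3.4, 17.5, 17, 0, 0, -1.2, 6.5], [3.4, 17.5, 20.3, 0, 0, -1.2, 6.5], [3.4, 17.5, 20.3, 0, 0, -1.2, 6.5], [3.4, 17.5, 20.3, 0, 0, -1.2, 6.5], [3.4, 17.5, 20.3, 0, 0, -1.2, 6.5]]}}

```text
clock: 24.45
position: [0.6629, 0.1887, 0.0825]
tcp_rot: [-0.091, 0.996, 0.0, 0.001]
ft_force: [-0.3, -0.3, 0.2]
gripper_width: 0.0652
grip_force: 0.0
```

Call:
{"name": "jog_arm", "arguments": {"commands": [[0, 0, 4, 0, 0, 0, 6.5], [0, 0, 6.5, 0, 0, 0, 6.5], [0, 0, 7.4, 0, 0, 0, 6.5], [0, 0, 7.4, 0, 0, 0, 6.5], [0, 0, 7.4, 0, 0, 0, 6.5], [0, 0, 7.4, 0, 0, 0, 5.5], [0, 0, 7.4, 0, 0, 0, 4.5], [0, 0, 7.4, 0, 0, 0, 4.5]]}}

```text
clock: 25.45
position: [0.6619, 0.189, 0.0069]
tcp_rot: [-0.092, 0.996, 0.0, 0.0]
ft_force: [-0.3, -0.3, 2.3]
gripper_width: 0.0495
grip_force: 20.0
```

Call:
{"name": "jog_arm", "arguments": {"commands": [[0, 0, 0, 0, 0, 0, 4.5], [0, 0, 0, 0, 0, 0, 4.5], [0, 0, 0, 0, 0, 0, 4.5], [0, 0, 0, 0, 0, 0, 4.5], [0, 0, 0, 0, 0, 0, 4.5], [0, 0, 0, 0, 0, 0, 4.5], [0, 0, 0, 0, 0, 0, 4.5], [0, 0, 0, 0, 0, 0, 4.5]]}}

```text
clock: 26.45
position: [0.6619, 0.189, 0.0069]
tcp_rot: [-0.092, 0.996, 0.0, 0.0]
ft_force: [-0.6, -0.1, 5.3]
gripper_width: 0.0497
grip_force: 20.0
```

```bash
python3 - <<'E'
from h import *
plan([(0.662,0.189,0.127,190.5),(0.498,0.3825,0.127,175.6),(0.498,0.3825,0.0124,175.6)])
E
```

```text
[ -0.02   0.   -12.01] [0. 0. 0.] rows 1.9
[12.6  22.01  0.  ] [ 0.  -0.  14.9] rows 4.1
[ 0.   -0.   11.46] [0. 0. 0.] rows 1.8
```

Call:
{"name": "jog_arm", "arguments": {"commands": [[0, 0, -3, 0, 0, 0, 4.5], [0, 0, -8, 0, 0, 0, 4.5], [0, 0, -12, 0, 0, 0, 4.5], [3, 5.5, -12, 0, 0, 4, 4.5], [6.5, 11, -12, 0, 0, 8, 4.5], [9.5, 16.5, -12, 0, 0, 12, 4.5], [12.6, 22, -12, 0, 0, 14.9, 4.5], [12.6, 22, -12, 0, 0, 14.9, 4.5]]}}

```text
clock: 27.45
position: [0.4924, 0.3871, 0.1268]
tcp_rot: [0.034, 0.999, 0.001, -0.001]
ft_force: [0.6, -1.2, -1.2]
gripper_width: 0.0496
grip_force: 20.0
```

Call:
{"name": "jog_arm", "arguments": {"commands": [[0, 0, 3, 0, 0, 0, 4.5], [0, 0, 6, 0, 0, 0, 4.5], [0, 0, 8, 0, 0, 0, 4.5], [0, 0, 9, 0, 0, 0, 4.5], [0, 0, 9.5, 0, 0, 0, 4.5], [0, 0, 9.5, 0, 0, 0, 4.5], [0, 0, 9.5, 0, 0, 0, 4.5], [0, 0, 9.5, 0, 0, 0, 4.5]]}}

```text
clock: 28.45
position: [0.4978, 0.3823, 0.032]
tcp_rot: [0.038, 0.999, 0.0, 0.0]
ft_force: [0.2, -0.1, -0.9]
gripper_width: 0.0495
grip_force: 20.0
```

```bash
python3 - <<'E'
from h import *
s=r.sense();print(s['ft_force'],s['position'],psi(s['tcp_rot']),s['gripper_width'])
plan([(0.498,0.3825,0.0122,175.6)])
E
```

```text
[ 0.19569614 -0.14489529 -0.89876616] [0.49780865 0.38232482 0.03201504] 175.63712686180187 0.04951566467306632
[-0.02  0.02  1.98] [0. 0. 0.] rows 0.3
```

Call:
{"name": "jog_arm", "arguments": {"commands": [[0, 0, 1, 0, 0, 0, 4.5], [0, 0, 1.6, 0, 0, 0, 4.5], [0, 0, 1.9, 0, 0, 0, 4.5], [0, 0, 2, 0, 0, 0, 4.5], [0, 0, 2, 0, 0, 0, 4.5], [0, 0, 2, 0, 0, 0, 5.2], [0, 0, 2, 0, 0, 0, 6.2], [0, 0, 2, 0, 0, 0, 6.2]]}}

```text
clock: 29.45
position: [0.4975, 0.3821, 0.0113]
tcp_rot: [0.038, 0.999, 0.0, -0.0]
ft_force: [0.1, -0.2, -0.7]
gripper_width: 0.06
grip_force: 0.0
```

Call:
{"name": "jog_arm", "arguments": {"commands": [[0, 0, -4, 0, 0, 0, 6.2], [0, 0, -10, 0, 0, 0, 6.5], [0, 0, -16, 0, 0, 0, 6.5], [-3, 0, -22, 0, 0, 0, 6.5], [-6.5, 0, -25, 0, 0, 0, 6.5], [-6.5, 0, -25, 0, 0, 0, 6.5], [-6.5, 0, -25, 0, 0, 0, 6.5], [-6.5, 0, -25, 0, 0, 0, 6.5]]}}

```text
clock: 30.45
position: [0.561, 0.3773, 0.2603]
tcp_rot: [0.037, 0.999, -0.001, -0.001]
ft_force: [0.1, -0.2, -0.6]
gripper_width: 0.0652
grip_force: 0.0
```

```bash
python3 - <<'E'
from h import *
p,d,s=save('wrist','w6',scale=1.25)
print(s['clock'],s['position'],psi(s['tcp_rot']),s['gripper_width'])
dishes(p,d,s,dict(A=(.498,.3825)),.016,(.011,.018),.048)
plan([(0.57,-0.06,0.28,180)])
E
```

```text
30.45 [0.56102332 0.37732166 0.26027703] 175.73018530865465 0.06524558909319668
A [497.3 381.6  73.9  49.8  -4.2] n 2658  z 0.0151
[ -4.14 -43.54  -1.92] [-0.1 -0.1 -4.3] rows 7.0
```

Call:
{"name": "jog_arm", "arguments": {"commands": [[-4.1, -43.5, -1.9, 0, 0, -4.3, 6.5], [-4.1, -43.5, -1.9, 0, 0, -4.3, 6.5], [-4.1, -43.5, -1.9, 0, 0, -4.3, 6.5], [-4.1, -43.5, -1.9, 0, 0, -4.3, 6.5], [-4.1, -43.5, -1.9, 0, 0, -4.3, 6.5], [-4.1, -43.5, -1.9, 0, 0, -4.3, 6.5], [-4.1, -43.5, -1.9, 0, 0, -4.3, 6.5], [-4.1, -43.5, -1.9, 0, 0, -4.3, 6.5]]}}

```text
clock: 31.5
position: [0.5694, -0.0662, 0.2794]
tcp_rot: [0.005, 1.0, -0.001, -0.001]
ft_force: [0.2, -0.1, 0.3]
gripper_width: 0.0646
grip_force: 0.0
```

Call:
{"name": "jog_arm", "arguments": {"commands": [[0, 0, 0, 0, 0, 0, 6.5], [0, 0, 0, 0, 0, 0, 6.5], [0, 0, 0, 0, 0, 0, 6.5], [0, 0, 0, 0, 0, 0, 6.5], [0, 0, 0, 0, 0, 0, 6.5], [0, 0, 0, 0, 0, 0, 6.5], [0, 0, 0, 0, 0, 0, 6.5], [0, 0, 0, 0, 0, 0, 6.5]]}}

```text
clock: 32.5
position: [0.5701, -0.0598, 0.2804]
tcp_rot: [0.001, 1.0, 0.0, -0.0]
ft_force: [0.7, -0.2, 0.2]
gripper_width: 0.0649
grip_force: 0.0
```

```bash
python3 - <<'E'
from h import *
p,d,s=save('wrist','w7',scale=1.25)
print(s['clock'],s['position'],psi(s['tcp_rot']),s['gripper_width'])
dishes(p,d,s)
E
```

```text
32.5 [ 0.57013255 -0.05979666  0.28036314] 179.93624400152893 0.06487971398720677
A few 0
B [464.2  67.5  76.3  50.7 -32.4] n 2491  z 0.0102
C [456.7 -57.8  74.9  50.2 -11.8] n 2530  z 0.0101
D [ 486.7 -185.7   75.7   51.    42.8] n 2396  z 0.0101
E [ 653.5 -187.6   76.3   42.4  -65.4] n 1336  z 0.0102
```

```bash
python3 - <<'E'
from h import *
plan([(0.4642,0.0675,0.08,147.6),(0.4642,0.0675,0.0045,147.6),(0.4642,0.0675,0.1345,147.6),(0.4975,0.382,0.1345,175.6)])
E
```

```text
[10.61 12.72 20.04] [ 0.  -0.  32.3] rows 4.2
[ 0.   -0.    7.55] [0. 0. 0.] rows 1.2
[  0.   0. -13.] [0. 0. 0.] rows 2.1
[14.04 28.34  0.  ] [ -0.   0. -28.] rows 5.1
```

Call:
{"name": "jog_arm", "arguments": {"commands": [[3, 4, 3, 0, 0, 10, 6.5], [6, 8, 6, 0, 0, 20, 6.5], [9, 11, 10, 0, 0, 30, 6.5], [10.6, 12.7, 15, 0, 0, 32.3, 6.5], [10.6, 12.7, 20, 0, 0, 32.3, 6.5], [10.6, 12.7, 20, 0, 0, 32.3, 6.5], [10.6, 12.7, 20, 0, 0, 32.3, 6.5], [10.6, 12.7, 20, 0, 0, 32.3, 6.5]]}}

```text
clock: 33.55
position: [0.4659, 0.0674, 0.0824]
tcp_rot: [0.279, 0.96, 0.0, 0.001]
ft_force: [-0.5, -0.1, -0.3]
gripper_width: 0.065
grip_force: 0.0
```

Call:
{"name": "jog_arm", "arguments": {"commands": [[0, 0, 4, 0, 0, 0, 6.5], [0, 0, 6.5, 0, 0, 0, 6.5], [0, 0, 7.5, 0, 0, 0, 6.5], [0, 0, 7.5, 0, 0, 0, 6.5], [0, 0, 7.5, 0, 0, 0, 6.5], [0, 0, 7.5, 0, 0, 0, 5.5], [0, 0, 7.5, 0, 0, 0, 4.5], [0, 0, 7.5, 0, 0, 0, 4.5]]}}

```text
clock: 34.55
position: [0.4646, 0.0674, 0.0058]
tcp_rot: [0.279, 0.96, 0.0, 0.0]
ft_force: [-0.6, -0.1, 3.9]
gripper_width: 0.0495
grip_force: 20.0
```

Call:
{"name": "jog_arm", "arguments": {"commands": [[0, 0, 0, 0, 0, 0, 4.5], [0, 0, 0, 0, 0, 0, 4.5], [0, 0, 0, 0, 0, 0, 4.5], [0, 0, -2, 0, 0, 0, 4.5], [0, 0, -6, 0, 0, 0, 4.5], [0, 0, -11, 0, 0, 0, 4.5], [0, 0, -13, 0, 0, 0, 4.5], [0, 0, -13, 0, 0, 0, 4.5]]}}

```text
clock: 35.55
position: [0.4652, 0.0673, 0.1365]
tcp_rot: [0.279, 0.96, 0.0, 0.001]
ft_force: [0.8, 0.7, -0.7]
gripper_width: 0.0496
grip_force: 20.0
```

Call:
{"name": "jog_arm", "arguments": {"commands": [[2, 4, 0, 0, 0, -4, 4.5], [4, 8, 0, 0, 0, -8, 4.5], [6.5, 13, 0, 0, 0, -13, 4.5], [9, 18, 0, 0, 0, -18, 4.5], [11.5, 23.2, 0, 0, 0, -23, 4.5], [14, 28.3, 0, 0, 0, -28, 4.5], [14, 28.3, 0, 0, 0, -28, 4.5], [14, 28.3, 0, 0, 0, -28, 4.5]]}}

```text
clock: 36.55
position: [0.4967, 0.381, 0.1335]
tcp_rot: [0.038, 0.999, -0.001, -0.001]
ft_force: [-0.6, -0.8, 0.1]
gripper_width: 0.0497
grip_force: 20.0
```

Call:
{"name": "jog_arm", "arguments": {"commands": [[0, 0, 3, 0, 0, 0, 4.5], [0, 0, 6, 0, 0, 0, 4.5], [0, 0, 8, 0, 0, 0, 4.5], [0, 0, 9, 0, 0, 0, 4.5], [0, 0, 9.5, 0, 0, 0, 4.5], [0, 0, 9.5, 0, 0, 0, 4.5], [0, 0, 9.5, 0, 0, 0, 4.5], [0, 0, 9.5, 0, 0, 0, 4.5]]}}

```text
clock: 37.55
position: [0.4977, 0.3816, 0.041]
tcp_rot: [0.038, 0.999, 0.0, 0.0]
ft_force: [-0.0, 0.5, 0.1]
gripper_width: 0.0497
grip_force: 20.0
```

```bash
python3 - <<'E'
from h import *
s=r.sense();print(s['ft_force'],s['position'],psi(s['tcp_rot']),s['gripper_width'])
plan([(0.4975,0.382,0.016+0.0055,175.6)])
E
```

```text
[-0.03054826  0.54692982  0.09146654] [0.49772879 0.38159908 0.04097094] 175.6391190472861 0.049663630376983674
[0.03 0.04 1.95] [0. 0. 0.] rows 0.3
```

```bash
python3 - <<'E'
from h import *
plan([(0.4977,0.3816,0.162,175.6),(0.47,0.162,0.14,170),(0.4567,-0.0578,0.08,168.2),(0.4567,-0.0578,0.0045,168.2),(0.4567,-0.0578,0.1445,168.2),(0.4975,0.3816,0.1445,175.6)],start=(0.4977,0.3816,0.022,175.6))
E
```

```text
[ -0.   0. -14.] [0. 0. 0.] rows 2.2
[  1.08 -22.11   2.2 ] [-0.  -0.   5.6] rows 3.6
[ -2.51 -21.88   6.  ] [ 0.  -0.   1.8] rows 3.7
[ 0.   -0.    7.55] [0. 0. 0.] rows 1.2
[  0.   0. -14.] [0. 0. 0.] rows 2.2
[ 4.99 43.85  0.  ] [-0.   0.  -7.4] rows 7.1
```

Call:
{"name": "jog_arm", "arguments": {"commands": [[0, 0, 1, 0, 0, 0, 4.5], [0, 0, 1.5, 0, 0, 0, 4.5], [0, 0, 1.8, 0, 0, 0, 4.5], [0, 0, 1.9, 0, 0, 0, 4.5], [0, 0, 1.9, 0, 0, 0, 4.5], [0, 0, 1.9, 0, 0, 0, 5.2], [0, 0, 1.9, 0, 0, 0, 6.2], [0, 0, 1.9, 0, 0, 0, 6.2]]}}

```text
clock: 38.55
position: [0.4975, 0.3814, 0.0213]
tcp_rot: [0.038, 0.999, 0.0, -0.0]
ft_force: [0.3, -0.3, -0.5]
gripper_width: 0.0604
grip_force: 0.0
```

Call:
{"name": "jog_arm", "arguments": {"commands": [[0, 0, -4, 0, 0, 0, 6.2], [0, 0, -9, 0, 0, 0, 6.2], [0, 0, -14, 0, 0, 0, 6.5], [0, 0, -14, 0, 0, 0, 6.5], [0, 0, -14, 0, 0, 0, 6.5], [0, 0, -14, 0, 0, 0, 6.5], [0, 0, -14, 0, 0, 0, 6.5], [0, 0, -14, 0, 0, 0, 6.5]]}}

```text
clock: 39.55
position: [0.4973, 0.3812, 0.1608]
tcp_rot: [0.038, 0.999, -0.0, -0.0]
ft_force: [0.0, -0.1, -0.3]
gripper_width: 0.065
grip_force: 0.0
```

```bash
python3 - <<'E'
from h import *
p,d,s=save('wrist','w8')
dishes(p,d,s,dict(B=(.4975,.3815)),.027,(.022,.03),.048)
plan([(0.4567,-0.0578,0.16,168.2)])
E
```

```text
B [495.7 381.   75.   49.7  -4.3] n 4374  z 0.0263
[  0.72 -44.09   0.11] [-0.  -0.   7.4] rows 7.1
```

Call:
{"name": "jog_arm", "arguments": {"commands": [[0.7, -44.1, 0.1, 0, 0, 7.4, 6.5], [0.7, -44.1, 0.1, 0, 0, 7.4, 6.5], [0.7, -44.1, 0.1, 0, 0, 7.4, 6.5], [0.7, -44.1, 0.1, 0, 0, 7.4, 6.5], [0.7, -44.1, 0.1, 0, 0, 7.4, 6.5], [0.7, -44.1, 0.1, 0, 0, 7.4, 6.5], [0.7, -44.1, 0.1, 0, 0, 7.4, 6.5], [0.7, -44.1, 0.1, 0, 0, 7.4, 6.5]]}}

```text
clock: 40.6
position: [0.4561, -0.0628, 0.1602]
tcp_rot: [0.106, 0.994, -0.001, -0.0]
ft_force: [0.8, 0.4, 0.1]
gripper_width: 0.0649
grip_force: 0.0
```

Call:
{"name": "jog_arm", "arguments": {"commands": [[0, 0, 4, 0, 0, 0, 6.5], [0, 0, 8, 0, 0, 0, 6.5], [0, 0, 12, 0, 0, 0, 6.5], [0, 0, 12, 0, 0, 0, 6.5], [0, 0, 12, 0, 0, 0, 6.5], [0, 0, 12, 0, 0, 0, 6.5], [0, 0, 12, 0, 0, 0, 6.5], [0, 0, 12, 0, 0, 0, 6.5]]}}

```text
clock: 41.6
position: [0.4573, -0.058, 0.0409]
tcp_rot: [0.103, 0.995, -0.0, 0.0]
ft_force: [-0.5, -0.7, 0.0]
gripper_width: 0.0652
grip_force: 0.0
```

```bash
python3 - <<'E'
from h import *
s=r.sense();print(s['position'],psi(s['tcp_rot']))
plan([(0.4567,-0.0578,0.0048,168.2),(0.4567,-0.0578,0.1448,168.2),(0.4970,0.3816,0.1448,175.6)])
E
```

```text
[ 0.45731428 -0.05803963  0.04093755] 168.22799001981673
[0.07 0.01 3.61] [-0.   0.1  0. ] rows 0.6
[  0.   0. -14.] [0. 0. 0.] rows 2.2
[ 5.04 43.84  0.  ] [-0.   0.  -7.4] rows 7.1
```

Call:
{"name": "jog_arm", "arguments": {"commands": [[0.05, 0, 2, 0, 0, 0, 6.5], [0.05, 0, 3.6, 0, 0, 0, 6.5], [0.05, 0, 3.6, 0, 0, 0, 6.5], [0.05, 0, 3.6, 0, 0, 0, 5.5], [0.05, 0, 3.6, 0, 0, 0, 4.5], [0.05, 0, 3.6, 0, 0, 0, 4.5], [0.05, 0, 3.6, 0, 0, 0, 4.5], [0.05, 0, 3.6, 0, 0, 0, 4.5]]}}

```text
clock: 42.6
position: [0.4569, -0.0578, 0.0048]
tcp_rot: [0.102, 0.995, -0.0, 0.0]
ft_force: [-0.6, -0.0, 6.8]
gripper_width: 0.0497
grip_force: 20.0
```

Call:
{"name": "jog_arm", "arguments": {"commands": [[0, 0, 0, 0, 0, 0, 4.5], [0, 0, -2, 0, 0, 0, 4.5], [0, 0, -6, 0, 0, 0, 4.5], [0, 0, -11, 0, 0, 0, 4.5], [0, 0, -14, 0, 0, 0, 4.5], [0, 0, -14, 0, 0, 0, 4.5], [0, 0, -14, 0, 0, 0, 4.5], [0, 0, -14, 0, 0, 0, 4.5]]}}

```text
clock: 43.6
position: [0.4557, -0.0576, 0.1432]
tcp_rot: [0.102, 0.995, 0.0, -0.001]
ft_force: [-0.5, 0.3, -0.2]
gripper_width: 0.0496
grip_force: 20.0
```

Call:
{"name": "jog_arm", "arguments": {"commands": [[0.6, 5, 0, 0, 0, -0.8, 4.5], [1.2, 10.5, 0, 0, 0, -1.7, 4.5], [1.8, 16, 0, 0, 0, -2.7, 4.5], [2.5, 22, 0, 0, 0, -3.7, 4.5], [3.2, 28, 0, 0, 0, -4.7, 4.5], [3.9, 34, 0, 0, 0, -5.7, 4.5], [4.5, 39.5, 0, 0, 0, -6.6, 4.5], [5, 43.8, 0, 0, 0, -7.4, 4.5]]}}

```text
clock: 44.6
position: [0.4959, 0.3837, 0.1427]
tcp_rot: [0.037, 0.999, -0.0, -0.001]
ft_force: [1.6, 0.1, -0.1]
gripper_width: 0.05
grip_force: 20.0
```

Call:
{"name": "jog_arm", "arguments": {"commands": [[0, 0, 0, 0, 0, 0, 4.5], [0, 0, 3, 0, 0, 0, 4.5], [0, 0, 6, 0, 0, 0, 4.5], [0, 0, 8, 0, 0, 0, 4.5], [0, 0, 9, 0, 0, 0, 4.5], [0, 0, 9, 0, 0, 0, 4.5], [0, 0, 9, 0, 0, 0, 4.5], [0, 0, 9, 0, 0, 0, 4.5]]}}

```text
clock: 45.6
position: [0.4972, 0.3817, 0.0553]
tcp_rot: [0.038, 0.999, 0.0, 0.001]
ft_force: [0.1, 0.8, -0.8]
gripper_width: 0.0496
grip_force: 20.0
```

```bash
python3 - <<'E'
from h import *
s=r.sense();print(s['ft_force'],s['position'],psi(s['tcp_rot']),s['gripper_width'])
plan([(0.497,0.3816,0.027+0.0062,175.6)])
E
```

```text
[ 0.13526624  0.81230817 -0.826055  ] [0.49719337 0.38166103 0.05530393] 175.64040223691225 0.04956622931105478
[ 0.02 -0.01  2.21] [0.1 0.1 0. ] rows 0.4
```

Call:
{"name": "jog_arm", "arguments": {"commands": [[0, 0, 1.2, 0, 0, 0, 4.5], [0, 0, 1.8, 0, 0, 0, 4.5], [0, 0, 2.1, 0, 0, 0, 4.5], [0, 0, 2.25, 0, 0, 0, 4.5], [0, 0, 2.25, 0, 0, 0, 4.5], [0, 0, 2.25, 0, 0, 0, 5.2], [0, 0, 2.25, 0, 0, 0, 6.2], [0, 0, 2.25, 0, 0, 0, 6.2]]}}

```text
clock: 46.6
position: [0.4968, 0.3813, 0.0319]
tcp_rot: [0.038, 0.999, 0.0, 0.0]
ft_force: [0.5, -0.4, 0.3]
gripper_width: 0.06
grip_force: 0.0
```

Call:
{"name": "jog_arm", "arguments": {"commands": [[0, 0, -4, 0, 0, 0, 6.2], [0, 0, -9, 0, 0, 0, 6.2], [0, 0, -14, 0, 0, 0, 6.5], [0, 0, -14, 0, 0, 0, 6.5], [0, 0, -14, 0, 0, 0, 6.5], [0, 0, -14, 0, 0, 0, 6.5], [0, 0, -14, 0, 0, 0, 6.5], [0, 0, -14, 0, 0, 0, 6.5]]}}

```text
clock: 47.6
position: [0.4966, 0.3811, 0.1713]
tcp_rot: [0.038, 0.999, -0.0, -0.0]
ft_force: [-0.1, -0.1, 0.2]
gripper_width: 0.065
grip_force: 0.0
```

```bash
python3 - <<'E'
from h import *
p,d,s=save('wrist','w9')
print(s['clock'],s['position'])
dishes(p,d,s,dict(C=(.4975,.3815)),.038,(.033,.041),.048)
plan([(0.48,0.08,0.17,109),(0.4867,-0.1857,0.17,42.8),(0.4867,-0.1857,0.04,42.8)])
save('top','t2'); f=np.load('pics/t2.npz');Q=cloud(cam('top'),f['d'])
# lid / specimen still in place?
for nm,(x,y),zr in [('lid knob',(.5033,-.3587),(.085,.11)),('spec',(.6365,.0075),(.064,.075)),('D',(.487,-.188),(.008,.02)),('E',(.658,-.188),(.008,.02))]:
    m=(abs(Q[...,0]-x)<.07)&(abs(Q[...,1]-y)<.07)&(Q[...,2]>zr[0])&(Q[...,2]<zr[1]); print(nm,m.sum(),np.round(Q[m].mean(0),3) if m.sum() else '')
E
```

```text
47.6 [0.49659539 0.38114111 0.17127401]
C [495.8 381.2  75.   49.7  -4.3] n 4365  z 0.0372
[ -0.62 -30.16   0.15] [-0.  -0.  66.6] rows 6.2
[-25.34  -8.02  -0.  ] [ 0.  -0.  66.2] rows 6.2
[ 0. -0. 13.] [0. 0. 0.] rows 2.1
lid knob 140 [ 0.505 -0.357  0.098]
spec 729 [0.634 0.004 0.067]
D 576 [ 0.486 -0.187  0.012]
E 526 [ 0.657 -0.188  0.012]
```

Call:
{"name": "jog_arm", "arguments": {"commands": [[-0.6, -30.2, 0.1, 0, 0, 66.6, 6.5], [-0.6, -30.2, 0.1, 0, 0, 66.6, 6.5], [-0.6, -30.2, 0.1, 0, 0, 66.6, 6.5], [-0.6, -30.2, 0.1, 0, 0, 66.6, 6.5], [-0.6, -30.2, 0.1, 0, 0, 66.6, 6.5], [-0.6, -30.2, 0.1, 0, 0, 66.6, 6.5], [-0.6, -30.2, 0.1, 0, 0, 66.6, 6.5], [-0.6, -30.2, 0.1, 0, 0, 66.6, 6.5]]}}

```text
clock: 48.7
position: [0.4798, 0.0806, 0.1709]
tcp_rot: [0.578, 0.816, 0.0, -0.0]
ft_force: [0.3, 0.7, -0.8]
gripper_width: 0.0651
grip_force: 0.0
```

Call:
{"name": "jog_arm", "arguments": {"commands": [[-25.3, -8, 0, 0, 0, 66.2, 6.5], [-25.3, -8, 0, 0, 0, 66.2, 6.5], [-25.3, -8, 0, 0, 0, 66.2, 6.5], [-25.3, -8, 0, 0, 0, 66.2, 6.5], [-25.3, -8, 0, 0, 0, 66.2, 6.5], [-25.3, -8, 0, 0, 0, 66.2, 6.5], [-25.3, -8, 0, 0, 0, 66.2, 6.5], [-25.3, -8, 0, 0, 0, 66.2, 6.5]]}}

```text
clock: 49.7
position: [0.487, -0.1847, 0.1708]
tcp_rot: [0.93, 0.368, -0.0, -0.0]
ft_force: [0.3, -0.3, -0.0]
gripper_width: 0.0651
grip_force: 0.0
```

Call:
{"name": "jog_arm", "arguments": {"commands": [[0, 0, 4, 0, 0, 0, 6.5], [0, 0, 8, 0, 0, 0, 6.5], [0, 0, 12, 0, 0, 0, 6.5], [0, 0, 12, 0, 0, 0, 6.5], [0, 0, 12, 0, 0, 0, 6.5], [0, 0, 12, 0, 0, 0, 6.5], [0, 0, 12, 0, 0, 0, 6.5], [0, 0, 12, 0, 0, 0, 6.5]]}}

```text
clock: 50.7
position: [0.4871, -0.1858, 0.0515]
tcp_rot: [0.931, 0.365, 0.0, 0.0]
ft_force: [-0.4, -0.0, 0.4]
gripper_width: 0.0651
grip_force: 0.0
```

```bash
python3 - <<'E'
from h import *
s=r.sense();print(s['position'],psi(s['tcp_rot']))
plan([(0.4867,-0.1857,0.0048,42.8),(0.4867,-0.1857,0.1548,42.8),(0.48,0.08,0.1548,109),(0.4965,0.3814,0.1548,175.6)])
E
```

```text
[ 0.48706277 -0.18580914  0.05150747] 42.8435242201273
[-0.02 -0.04  4.67] [ 0.1 -0.   0. ] rows 0.7
[  0.   0. -15.] [0. 0. 0.] rows 2.4
[ 17.56 -19.95  -0.  ] [  0.    0.  -66.2] rows 6.2
[27.96 11.37  0.  ] [  0.    0.  -66.6] rows 6.2
```

Call:
{"name": "jog_arm", "arguments": {"commands": [[0, 0, 3, 0, 0, 0, 6.5], [0, 0, 4.65, 0, 0, 0, 6.5], [0, 0, 4.65, 0, 0, 0, 6.5], [0, 0, 4.65, 0, 0, 0, 5.5], [0, 0, 4.65, 0, 0, 0, 4.5], [0, 0, 4.65, 0, 0, 0, 4.5], [0, 0, 4.65, 0, 0, 0, 4.5], [0, 0, 4.65, 0, 0, 0, 4.5]]}}

```text
clock: 51.7
position: [0.4873, -0.1858, 0.0051]
tcp_rot: [0.931, 0.365, 0.0, 0.0]
ft_force: [-1.8, -0.3, 6.5]
gripper_width: 0.05
grip_force: 20.0
```

Call:
{"name": "jog_arm", "arguments": {"commands": [[0, 0, 0, 0, 0, 0, 4.5], [0, 0, -2, 0, 0, 0, 4.5], [0, 0, -6, 0, 0, 0, 4.5], [0, 0, -11, 0, 0, 0, 4.5], [0, 0, -15, 0, 0, 0, 4.5], [0, 0, -15, 0, 0, 0, 4.5], [0, 0, -15, 0, 0, 0, 4.5], [0, 0, -15, 0, 0, 0, 4.5]]}}

```text
clock: 52.7
position: [0.4859, -0.1853, 0.153]
tcp_rot: [0.931, 0.365, -0.001, -0.001]
ft_force: [-0.5, -0.5, 0.2]
gripper_width: 0.0499
grip_force: 20.0
```

Call:
{"name": "jog_arm", "arguments": {"commands": [[2.5, -2.8, 0, 0, 0, -9, 4.5], [5, -5.6, 0, 0, 0, -18, 4.5], [7.5, -8.5, 0, 0, 0, -27, 4.5], [10, -11.4, 0, 0, 0, -36, 4.5], [12.5, -14.2, 0, 0, 0, -46, 4.5], [15, -17, 0, 0, 0, -56, 4.5], [17.6, -20, 0, 0, 0, -66.2, 4.5], [17.6, -20, 0, 0, 0, -66.2, 4.5]]}}

```text
clock: 53.7
position: [0.4789, 0.084, 0.1537]
tcp_rot: [0.578, 0.816, 0.0, -0.001]
ft_force: [0.3, -0.7, -0.7]
gripper_width: 0.0495
grip_force: 20.0
```

Call:
{"name": "jog_arm", "arguments": {"commands": [[4, 1.6, 0, 0, 0, -9, 4.5], [8, 3.3, 0, 0, 0, -18, 4.5], [12, 4.9, 0, 0, 0, -28, 4.5], [16, 6.5, 0, 0, 0, -38, 4.5], [20, 8.1, 0, 0, 0, -48, 4.5], [24, 9.8, 0, 0, 0, -58, 4.5], [28, 11.4, 0, 0, 0, -66.6, 4.5], [28, 11.4, 0, 0, 0, -66.6, 4.5]]}}

```text
clock: 54.7
position: [0.4948, 0.3851, 0.1529]
tcp_rot: [0.036, 0.999, 0.001, -0.002]
ft_force: [0.4, 0.3, -0.5]
gripper_width: 0.0496
grip_force: 20.0
```

Call:
{"name": "jog_arm", "arguments": {"commands": [[0, 0, 0, 0, 0, 0, 4.5], [0, 0, 3, 0, 0, 0, 4.5], [0, 0, 6, 0, 0, 0, 4.5], [0, 0, 8, 0, 0, 0, 4.5], [0, 0, 9, 0, 0, 0, 4.5], [0, 0, 9, 0, 0, 0, 4.5], [0, 0, 9, 0, 0, 0, 4.5], [0, 0, 9, 0, 0, 0, 4.5]]}}

```text
clock: 55.7
position: [0.4965, 0.383, 0.0653]
tcp_rot: [0.038, 0.999, 0.0, 0.0]
ft_force: [0.4, -0.1, -0.2]
gripper_width: 0.0497
grip_force: 20.0
```

```bash
python3 - <<'E'
from h import *
s=r.sense();print(s['ft_force'],s['position'],psi(s['tcp_rot']),s['gripper_width'])
plan([(0.4965,0.3814,0.038+0.0053,175.6)])
E
```

```text
[ 0.35372273 -0.1445524  -0.23577612] [0.49654587 0.3830147  0.06525599] 175.63768874230604 0.04974615254054645
[-0.01 -0.16  2.2 ] [0.  0.1 0. ] rows 0.4
```

Call:
{"name": "jog_arm", "arguments": {"commands": [[0, -0.15, 1, 0, 0, 0, 4.5], [0, -0.15, 1.6, 0, 0, 0, 4.5], [0, -0.15, 2, 0, 0, 0, 4.5], [0, -0.15, 2.2, 0, 0, 0, 4.5], [0, -0.15, 2.2, 0, 0, 0, 4.5], [0, -0.15, 2.2, 0, 0, 0, 5.2], [0, -0.15, 2.2, 0, 0, 0, 6.2], [0, -0.15, 2.2, 0, 0, 0, 6.2]]}}

```text
clock: 56.7
position: [0.4961, 0.3811, 0.0422]
tcp_rot: [0.038, 0.999, 0.0, -0.0]
ft_force: [-0.1, 0.3, 1.0]
gripper_width: 0.0604
grip_force: 0.0
```

Call:
{"name": "jog_arm", "arguments": {"commands": [[0, 0, -4, 0, 0, 0, 6.2], [0, 0, -9, 0, 0, 0, 6.2], [0, 0, -14, 0, 0, 0, 6.5], [0, 0, -14, 0, 0, 0, 6.5], [0, 0, -14, 0, 0, 0, 6.5], [0, 0, -14, 0, 0, 0, 6.5], [0, 0, -14, 0, 0, 0, 6.5], [0, 0, -14, 0, 0, 0, 6.5]]}}

```text
clock: 57.7
position: [0.4959, 0.381, 0.1818]
tcp_rot: [0.038, 0.999, -0.0, -0.0]
ft_force: [-0.7, -0.2, -0.7]
gripper_width: 0.0652
grip_force: 0.0
```

```bash
python3 - <<'E'
from h import *
p,d,s=save('wrist','w10')
print(s['clock'],s['position'])
dishes(p,d,s,dict(D=(.4975,.3815)),.049,(.044,.053),.048)
plan([(0.56,0.08,0.18,145),(0.6576,-0.1853,0.18,113.7),(0.6576,-0.1853,0.05,113.7)])
E
```

```text
57.7 [0.49593337 0.38096177 0.181771  ]
D [496.  380.7  75.1  49.6  -4.5] n 4368  z 0.0482
[ -8.67 -29.53   0.2 ] [-0.  -0.  30.6] rows 4.9
[-23.21 -16.13  -0.  ] [-0.  -0.  31.3] rows 4.5
[ 0. -0. 13.] [0. 0. 0.] rows 2.1
```

Call:
{"name": "jog_arm", "arguments": {"commands": [[-8.7, -29.5, 0.2, 0, 0, 30.6, 6.5], [-8.7, -29.5, 0.2, 0, 0, 30.6, 6.5], [-8.7, -29.5, 0.2, 0, 0, 30.6, 6.5], [-8.7, -29.5, 0.2, 0, 0, 30.6, 6.5], [-8.7, -29.5, 0.2, 0, 0, 30.6, 6.5], [-8.7, -29.5, 0.2, 0, 0, 30.6, 6.5], [-8.7, -29.5, 0.2, 0, 0, 30.6, 6.5], [-8.7, -29.5, 0.2, 0, 0, 30.6, 6.5]]}}

```text
clock: 58.75
position: [0.56, 0.0822, 0.1805]
tcp_rot: [0.299, 0.954, 0.0, -0.0]
ft_force: [-0.9, 0.5, 0.1]
gripper_width: 0.0654
grip_force: 0.0
```

```bash
python3 - <<'E'
from h import *
f=np.load('pics/t1.npz');Q=cloud(cam('top'),f['d'])
m=(Q[...,2]>.05)&(Q[...,1]<-.12)&(Q[...,1]>-.4)&(Q[...,0]>.62);print(np.nanmin(Q[m][:,0]),np.percentile(Q[m][:,0],[1,5]))
E
```

```text
0.77576225742043 [0.77897127 0.79356987]
```

Call:
{"name": "jog_arm", "arguments": {"commands": [[-23.2, -16.1, 0, 0, 0, 31.3, 6.5], [-23.2, -16.1, 0, 0, 0, 31.3, 6.5], [-23.2, -16.1, 0, 0, 0, 31.3, 6.5], [-23.2, -16.1, 0, 0, 0, 31.3, 6.5], [-23.2, -16.1, 0, 0, 0, 31.3, 6.5], [-23.2, -16.1, 0, 0, 0, 31.3, 6.5], [-23.2, -16.1, 0, 0, 0, 31.3, 6.5], [-23.2, -16.1, 0, 0, 0, 31.3, 6.5]]}}

```text
clock: 59.75
position: [0.6584, -0.1821, 0.1808]
tcp_rot: [0.545, 0.838, 0.0, 0.0]
ft_force: [0.3, 0.6, -0.5]
gripper_width: 0.0647
grip_force: 0.0
```

Call:
{"name": "jog_arm", "arguments": {"commands": [[0, 0, 4, 0, 0, 0, 6.5], [0, 0, 8, 0, 0, 0, 6.5], [0, 0, 13, 0, 0, 0, 6.5], [0, 0, 13, 0, 0, 0, 6.5], [0, 0, 13, 0, 0, 0, 6.5], [0, 0, 13, 0, 0, 0, 6.5], [0, 0, 13, 0, 0, 0, 6.5], [0, 0, 13, 0, 0, 0, 6.5]]}}

```text
clock: 60.75
position: [0.6587, -0.1847, 0.0512]
tcp_rot: [0.547, 0.837, 0.0, 0.001]
ft_force: [-0.7, 0.2, -0.4]
gripper_width: 0.0649
grip_force: 0.0
```

```bash
python3 - <<'E'
from h import *
s=r.sense();print(s['position'],psi(s['tcp_rot']))
plan([(0.6576,-0.1853,0.0048,113.7),(0.6576,-0.1853,0.1748,113.7),(0.56,0.08,0.1748,145),(0.4965,0.381,0.1748,175.6)])
E
```

```text
[ 0.65867154 -0.18468567  0.05119696] 113.72897708216551
[-0.01 -0.13  4.64] [0. 0. 0.] rows 0.7
[  0.   0. -17.] [0. 0. 0.] rows 2.7
[28.22  1.73  0.  ] [  0.    0.  -31.3] rows 4.5
[22.47 21.01  0.  ] [ -0.    0.  -30.6] rows 4.9
```

Call:
{"name": "jog_arm", "arguments": {"commands": [[0, -0.1, 3, 0, 0, 0, 6.5], [0, -0.1, 4.6, 0, 0, 0, 6.5], [0, -0.1, 4.6, 0, 0, 0, 6.5], [0, -0.1, 4.6, 0, 0, 0, 5.5], [0, -0.1, 4.6, 0, 0, 0, 4.5], [0, -0.1, 4.6, 0, 0, 0, 4.5], [0, -0.1, 4.6, 0, 0, 0, 4.5], [0, -0.1, 4.6, 0, 0, 0, 4.5]]}}

```text
clock: 61.75
position: [0.658, -0.185, 0.0053]
tcp_rot: [0.547, 0.837, 0.0, 0.001]
ft_force: [-1.4, -0.4, 5.9]
gripper_width: 0.0495
grip_force: 20.0
```

Call:
{"name": "jog_arm", "arguments": {"commands": [[0, 0, 0, 0, 0, 0, 4.5], [0, 0, -2, 0, 0, 0, 4.5], [0, 0, -6, 0, 0, 0, 4.5], [0, 0, -11, 0, 0, 0, 4.5], [0, 0, -16, 0, 0, 0, 4.5], [0, 0, -17, 0, 0, 0, 4.5], [0, 0, -17, 0, 0, 0, 4.5], [0, 0, -17, 0, 0, 0, 4.5]]}}

```text
clock: 62.75
position: [0.6565, -0.185, 0.1727]
tcp_rot: [0.547, 0.837, -0.0, -0.001]
ft_force: [-0.4, -0.1, -0.5]
gripper_width: 0.0495
grip_force: 20.0
```

Call:
{"name": "jog_arm", "arguments": {"commands": [[4, 0.2, 0, 0, 0, -4, 4.5], [8, 0.5, 0, 0, 0, -9, 4.5], [12.5, 0.8, 0, 0, 0, -14, 4.5], [17, 1, 0, 0, 0, -19, 4.5], [21, 1.3, 0, 0, 0, -24, 4.5], [25, 1.5, 0, 0, 0, -28, 4.5], [28.2, 1.7, 0, 0, 0, -31.3, 4.5], [28.2, 1.7, 0, 0, 0, -31.3, 4.5]]}}

```text
clock: 63.75
position: [0.5584, 0.0836, 0.1747]
tcp_rot: [0.297, 0.955, 0.0, 0.0]
ft_force: [-0.4, -0.4, 0.4]
gripper_width: 0.0497
grip_force: 20.0
```

Call:
{"name": "jog_arm", "arguments": {"commands": [[3, 2.8, 0, 0, 0, -4, 4.5], [6, 5.6, 0, 0, 0, -8, 4.5], [9.5, 8.9, 0, 0, 0, -13, 4.5], [13, 12.2, 0, 0, 0, -18, 4.5], [16.5, 15.4, 0, 0, 0, -22, 4.5], [20, 18.7, 0, 0, 0, -27, 4.5], [22.5, 21, 0, 0, 0, -30.6, 4.5], [22.5, 21, 0, 0, 0, -30.6, 4.5]]}}

```text
clock: 64.75
position: [0.4939, 0.3838, 0.1741]
tcp_rot: [0.036, 0.999, 0.001, -0.001]
ft_force: [0.7, 0.7, -0.2]
gripper_width: 0.0494
grip_force: 20.0
```

Call:
{"name": "jog_arm", "arguments": {"commands": [[0, 0, 0, 0, 0, 0, 4.5], [0, 0, 3, 0, 0, 0, 4.5], [0, 0, 6, 0, 0, 0, 4.5], [0, 0, 8, 0, 0, 0, 4.5], [0, 0, 9.5, 0, 0, 0, 4.5], [0, 0, 9.5, 0, 0, 0, 4.5], [0, 0, 9.5, 0, 0, 0, 4.5], [0, 0, 9.5, 0, 0, 0, 4.5]]}}

```text
clock: 65.75
position: [0.4957, 0.3816, 0.0803]
tcp_rot: [0.038, 0.999, 0.0, 0.001]
ft_force: [0.3, -0.8, -0.7]
gripper_width: 0.0491
grip_force: 20.0
```

```bash
python3 - <<'E'
from h import *
s=r.sense();print(s['ft_force'],s['position'],psi(s['tcp_rot']),s['gripper_width'])
plan([(0.4965,0.3812,0.049+0.0055,175.6)])
E
```

```text
[ 0.29326815 -0.76575706 -0.66764531] [0.49572246 0.38156272 0.08033264] 175.63907895916597 0.049067433285995464
[-0.08 -0.03  2.58] [0.1 0.1 0. ] rows 0.4
```

Call:
{"name": "jog_arm", "arguments": {"commands": [[-0.1, 0, 1.2, 0, 0, 0, 4.5], [-0.1, 0, 2, 0, 0, 0, 4.5], [-0.1, 0, 2.4, 0, 0, 0, 4.5], [-0.1, 0, 2.6, 0, 0, 0, 4.5], [-0.1, 0, 2.6, 0, 0, 0, 4.5], [-0.1, 0, 2.6, 0, 0, 0, 5.2], [-0.1, 0, 2.6, 0, 0, 0, 6.2], [-0.1, 0, 2.6, 0, 0, 0, 6.2]]}}

```text
clock: 66.75
position: [0.4963, 0.381, 0.0532]
tcp_rot: [0.038, 0.999, 0.0, -0.0]
ft_force: [-0.3, 0.4, -0.7]
gripper_width: 0.0602
grip_force: 0.0
```

Call:
{"name": "jog_arm", "arguments": {"commands": [[0, 0, -4, 0, 0, 0, 6.2], [0, 0, -9, 0, 0, 0, 6.2], [0, 0, -14, 0, 0, 0, 6.5], [-4, 0, -18, 0, 0, 0, 6.5], [-7, 0, -20, 0, 0, 0, 6.5], [-7, 0, -20, 0, 0, 0, 6.5], [-7, 0, -20, 0, 0, 0, 6.5], [-7, 0, -20, 0, 0, 0, 6.5]]}}

```text
clock: 67.75
position: [0.5649, 0.3759, 0.2527]
tcp_rot: [0.037, 0.999, -0.0, -0.0]
ft_force: [-0.7, 0.5, -0.1]
gripper_width: 0.0649
grip_force: 0.0
```

```bash
python3 - <<'E'
from h import *
p,d,s=save('wrist','w11',crop=(180,30,500,270),scale=2.5)
print(s['clock'],s['position'])
dishes(p,d,s,dict(E=(.4975,.3815)),.060,(.055,.065),.048)
p,d,s2=save('top','t3');Q=cloud(cam('top'),d)
for nm,(x,y),zr in [('lid knob',(.5033,-.3587),(.085,.11)),('spec',(.6365,.0075),(.064,.075))]:
    m=(abs(Q[...,0]-x)<.1)&(abs(Q[...,1]-y)<.1)&(Q[...,2]>zr[0])&(Q[...,2]<zr[1]); print(nm,m.sum(),np.round(Q[m].mean(0),3) if m.sum() else '')
plan([(0.54,-0.02,0.28,179),(0.525,-0.36,0.25,182)])
E
```

```text
67.75 [0.5649469  0.37593386 0.25269511]
E [498.2 380.4  74.5  49.8  -4.2] n 3513  z 0.0592
lid knob 142 [ 0.505 -0.357  0.097]
spec 914 [0.634 0.016 0.068]
[ -0.44 -39.66  -2.68] [-0.  -0.  -3.3] rows 6.4
[  0.91 -34.02   3.  ] [-0.  0. -3.] rows 5.5
```

View pics/w11.png

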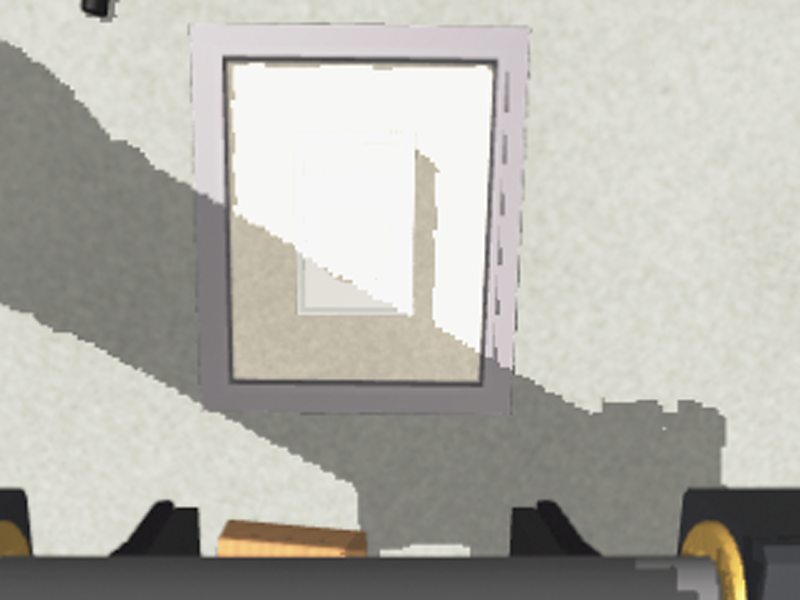

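The pile stands square and flat in the tray, with a single clean rectangular outline at (300–415, 140–315) and its top at 60 mm. The stage reading changed, possibly because I widened the window, so I'll check the specimen from close up.

```bash
python3 - <<'E'
from h import *
plan([(0.71,0.02,0.28,185),(0.525,-0.36,0.25,182)])
E
```

```text
[-17.09 -34.39  -2.69] [-0.  -0.  -9.3] rows 6.2
[ 21.74 -36.24   3.  ] [ 0. -0.  3.] rows 6.8
```

Call:
{"name": "jog_arm", "arguments": {"commands": [[-17.1, -34.4, -2.7, 0, 0, -9.3, 8.7], [-17.1, -34.4, -2.7, 0, 0, -9.3, 8.7], [-17.1, -34.4, -2.7, 0, 0, -9.3, 8.7], [-17.1, -34.4, -2.7, 0, 0, -9.3, 8.7], [-17.1, -34.4, -2.7, 0, 0, -9.3, 8.7], [-17.1, -34.4, -2.7, 0, 0, -9.3, 8.7], [-17.1, -34.4, -2.7, 0, 0, -9.3, 8.7], [-17.1, -34.4, -2.7, 0, 0, -9.3, 8.7]]}}

```text
clock: 68.85
position: [0.7104, 0.0193, 0.28]
tcp_rot: [-0.043, 0.999, 0.0, -0.0]
ft_force: [-0.8, 2.1, 0.2]
gripper_width: 0.0869
grip_force: 0.0
```

```bash
python3 - <<'E'
from h import *
p,d,s=save('wrist','w12')
print(s['position']);dishes(p,d,s,dict(S=(.6364,.008)),.067,(.064,.072))
E
```

```text
[0.71038784 0.01932867 0.27996238]
S [636.7   7.2  75.4  49.9   9.5] n 3154  z 0.0661
```

Call:
{"name": "jog_arm", "arguments": {"commands": [[21.7, -36.2, 3, 0, 0, 3, 8.7], [21.7, -36.2, 3, 0, 0, 3, 8.7], [21.7, -36.2, 3, 0, 0, 3, 8.7], [21.7, -36.2, 3, 0, 0, 3, 8.7], [21.7, -36.2, 3, 0, 0, 3, 8.7], [21.7, -36.2, 3, 0, 0, 3, 8.7], [21.7, -36.2, 3, 0, 0, 3, 8.7], [21.7, -36.2, 3, 0, 0, 3, 8.7]]}}

```text
clock: 69.9
position: [0.5234, -0.3623, 0.2494]
tcp_rot: [-0.015, 1.0, -0.0, -0.001]
ft_force: [0.3, 1.1, -0.3]
gripper_width: 0.0871
grip_force: 0.0
```

Call:
{"name": "jog_arm", "arguments": {"commands": [[0, 0, 0, 0, 0, 0, 8.7], [0, 0, 0, 0, 0, 0, 8.7], [0, 0, 0, 0, 0, 0, 8.7], [0, 0, 0, 0, 0, 0, 8.7], [0, 0, 0, 0, 0, 0, 8.7], [0, 0, 0, 0, 0, 0, 8.7], [0, 0, 0, 0, 0, 0, 8.7], [0, 0, 0, 0, 0, 0, 8.7]]}}

```text
clock: 70.9
position: [0.5254, -0.3597, 0.2503]
tcp_rot: [-0.017, 1.0, 0.0, -0.0]
ft_force: [-1.2, 0.3, -0.1]
gripper_width: 0.0869
grip_force: 0.0
```

```bash
python3 - <<'E'
from h import *
p,d,s=save('wrist','w13')
print(s['clock'],s['position'],psi(s['tcp_rot']))
c=cam('wrist',s['position'],s['tcp_rot']);Q=cloud(c,d)
near=(abs(Q[...,0]-.503)<.13)&(abs(Q[...,1]+.36)<.13)
for nm,zr,z in [('knob',(.09,.105),.098),('lid',(.058,.075),.066)]:
    m=near&(Q[...,2]>zr[0])&(Q[...,2]<zr[1]);print(nm,m.sum(),np.round(rect(c,m,z),1),np.round(np.nanmedian(Q[m],0),4))
E
```

```text
70.9 [ 0.52544475 -0.35974804  0.25031993] -178.06873976224745
knob 618 [ 504.  -358.7   33.7   16.4    2. ] [ 0.5036 -0.3587  0.0973]
lid 22096 [ 504.7 -358.7  172.3  147.2    1.8] [ 0.4962 -0.3592  0.0657]
```

```bash
python3 - <<'E'
from h import *
plan([(0.504,-0.3587,0.1245,181.9),(0.504,-0.3587,0.0735,181.9)])
E
```

```text
[ 2.14  0.18 12.58] [ 0. -0.  0.] rows 2.0
[ 0.  -0.   5.1] [0. 0. 0.] rows 0.8
```

Call:
{"name": "jog_arm", "arguments": {"commands": [[1, 0.1, 6, 0, 0, 0, 8.7], [2.1, 0.2, 12, 0, 0, 0, 6], [2.1, 0.2, 12.6, 0, 0, 0, 5], [2.1, 0.2, 14.6, 0, 0, 0, 4], [2.1, 0.2, 16.6, 0, 0, 0, 4], [2.1, 0.2, 17.6, 0, 0, 0, 4], [2.1, 0.2, 17.6, 0, 0, 0, 4], [2.1, 0.2, 17.6, 0, 0, 0, 4]], "squeeze": 45}}

```text
clock: 71.95
position: [0.505, -0.3584, 0.075]
tcp_rot: [-0.017, 1.0, -0.0, 0.0]
ft_force: [0.4, -1.6, 0.1]
gripper_width: 0.0406
grip_force: 0.0
```

Call:
{"name": "jog_arm", "arguments": {"commands": [[0, 0, 0, 0, 0, 0, 2.5], [0, 0, 0, 0, 0, 0, 1.5], [0, 0, 0, 0, 0, 0, 1.2], [0, 0, 0, 0, 0, 0, 1.0], [0, 0, 0, 0, 0, 0, 1.0], [0, 0, 0, 0, 0, 0, 1.0], [0, 0, 0, 0, 0, 0, 1.0], [0, 0, 0, 0, 0, 0, 1.0]]}}

```text
clock: 72.95
position: [0.5045, -0.3585, 0.0745]
tcp_rot: [-0.017, 1.0, -0.0, 0.0]
ft_force: [-1.3, -0.1, 4.2]
gripper_width: 0.0177
grip_force: 45.0
```

```bash
python3 - <<'E'
from h import *
s=r.sense();print(s['ft_force'],s['position'],psi(s['tcp_rot']),s['gripper_width'])
plan([(0.504,-0.3587,0.245,181.9),(0.503,0.02,0.245,179),(0.497,0.3818,0.245,175.8),(0.497,0.3818,0.09,175.8)])
E
```

```text
[-1.3346898  -0.07914138  4.23053603] [ 0.50446219 -0.35849053  0.07451167] -178.0645938666979 0.01774932496471121
[  0.05  -0.02 -17.05] [-0.  0.  0.] rows 2.7
[-1.16 37.85  0.  ] [ 0.  -0.   2.9] rows 6.1
[ 1.23 36.16  0.  ] [-0.  -0.   3.2] rows 5.8
[-0.  -0.  15.5] [0. 0. 0.] rows 2.5
```

Call:
{"name": "jog_arm", "arguments": {"commands": [[0, 0, -1, 0, 0, 0, 1.0], [0, 0, -3, 0, 0, 0, 1.0], [0, 0, -6, 0, 0, 0, 1.0], [0, 0, -9, 0, 0, 0, 1.0], [0, 0, -12, 0, 0, 0, 1.0], [0, 0, -15, 0, 0, 0, 1.0], [0, 0, -17, 0, 0, 0, 1.0], [0, 0, -17, 0, 0, 0, 1.0]]}}

```text
clock: 73.95
position: [0.5052, -0.3584, 0.246]
tcp_rot: [-0.017, 1.0, -0.001, 0.001]
ft_force: [-0.2, -0.1, -3.8]
gripper_width: 0.0179
grip_force: 45.0
```

Call:
{"name": "jog_arm", "arguments": {"commands": [[-0.1, 3.5, 0, 0, 0, 0.3, 1.0], [-0.3, 8, 0, 0, 0, 0.6, 1.0], [-0.4, 13, 0, 0, 0, 1, 1.0], [-0.6, 18, 0, 0, 0, 1.4, 1.0], [-0.7, 23, 0, 0, 0, 1.8, 1.0], [-0.9, 28.5, 0, 0, 0, 2.2, 1.0], [-1, 34, 0, 0, 0, 2.6, 1.0], [-1.2, 37.8, 0, 0, 0, 2.9, 1.0]]}}

```text
clock: 74.95
position: [0.5026, 0.0224, 0.2435]
tcp_rot: [0.007, 1.0, -0.0, -0.0]
ft_force: [0.2, -0.2, -3.4]
gripper_width: 0.0176
grip_force: 45.0
```

Call:
{"name": "jog_arm", "arguments": {"commands": [[0.1, 5, 0, 0, 0, 0.4, 1.0], [0.3, 10, 0, 0, 0, 0.8, 1.0], [0.5, 15, 0, 0, 0, 1.2, 1.0], [0.7, 20, 0, 0, 0, 1.7, 1.0], [0.9, 25, 0, 0, 0, 2.2, 1.0], [1.1, 30, 0, 0, 0, 2.6, 1.0], [1.2, 34, 0, 0, 0, 3, 1.0], [1.2, 36.2, 0, 0, 0, 3.2, 1.0]]}}

```text
clock: 75.95
position: [0.4962, 0.3842, 0.2427]
tcp_rot: [0.035, 0.999, -0.0, -0.001]
ft_force: [-0.3, -0.7, -3.2]
gripper_width: 0.0177
grip_force: 45.0
```

Call:
{"name": "jog_arm", "arguments": {"commands": [[0, 0, 0, 0, 0, 0, 1.0], [0, 0, 0, 0, 0, 0, 1.0], [0, 0, 0, 0, 0, 0, 1.0], [0, 0, 2, 0, 0, 0, 1.0], [0, 0, 4, 0, 0, 0, 1.0], [0, 0, 6, 0, 0, 0, 1.0], [0, 0, 6, 0, 0, 0, 1.0], [0, 0, 6, 0, 0, 0, 1.0]]}}

```text
clock: 76.95
position: [0.4977, 0.3823, 0.1847]
tcp_rot: [0.036, 0.999, 0.0, -0.0]
ft_force: [0.2, -0.6, -2.7]
gripper_width: 0.0175
grip_force: 45.0
```

```bash
python3 - <<'E'
from h import *
f=np.load('pics/w11.npz');c=cam('wrist',f['pos'],f['rot'])
def fit(px,z):
    L=(onplane(c,np.array(px)/2.5+[180,30],z)[:,:2]*1000).astype(np.float32);print(L.mean(0),cv2.minAreaRect(L))
fit([(190,24),(532,28),(513,414),(198,410)],.005)
fit([(228,60),(494,62),(481,382),(233,380)],.012)
s=r.sense();print(s['clock'],s['ft_force'],s['position'],psi(s['tcp_rot']),s['gripper_width'])
p,d,s=save('wrist','w14');c=cam('wrist',s['position'],s['tcp_rot']);Q=cloud(c,d);W=Ro.from_quat(s['tcp_rot'])
for nm,zr,z in [('lidtop',(.155,.195),s['position'][2]-.0085)]:
    m=(Q[...,2]>zr[0])&(Q[...,2]<zr[1])&(np.hypot(Q[...,0]-.497,Q[...,1]-.382)<.16);print(nm,m.sum(),np.round(rect(c,m,z),1),np.round(np.nanmedian(Q[m],0),4))
E
```

```text
[499.03265 382.66962] ((498.9383544921875, 382.6231994628906), (160.46287536621094, 182.87384033203125), 85.01097869873047)
[498.79776 383.0102 ] ((498.80096435546875, 382.66668701171875), (122.9573745727539, 148.72537231445312), 85.35394287109375)
76.95 [ 0.23067787 -0.64914803 -2.74025626] [0.49768669 0.38228612 0.18465819] 175.85390057906042 0.017520425790809993
lidtop 42888 [457.  385.1 147.   90.9  85.9] [0.448  0.3854 0.1758]
```

```bash
python3 - <<'E'
from h import *
plan([(0.4985,0.3826,0.0945,175.5),(0.4985,0.3826,0.0762,175.5)])
E
```

```text
[-0.06  0.02  9.05] [0.1 0.  0.3] rows 1.4
[ 0.   -0.    1.83] [0. 0. 0.] rows 0.3
```

Call:
{"name": "jog_arm", "arguments": {"commands": [[-0.1, 0, 2, 0, 0, 0.3, 1.0], [-0.1, 0, 4, 0, 0, 0.3, 1.0], [-0.1, 0, 6, 0, 0, 0.3, 1.0], [-0.1, 0, 8, 0, 0, 0.3, 1.0], [-0.1, 0, 9, 0, 0, 0.3, 1.0], [-0.1, 0, 9, 0, 0, 0.3, 1.0], [-0.1, 0, 9, 0, 0, 0.3, 1.0], [-0.1, 0, 9, 0, 0, 0.3, 1.0]]}}

```text
clock: 78.0
position: [0.499, 0.3823, 0.0952]
tcp_rot: [0.039, 0.999, 0.0, 0.0]
ft_force: [-0.3, -0.8, -3.9]
gripper_width: 0.0177
grip_force: 45.0
```

```bash
python3 - <<'E'
from h import *
s=r.sense();print(s['ft_force'],s['position'],psi(s['tcp_rot']),s['gripper_width'])
plan([(0.4985,0.3826,0.0762,175.5)])
E
```

```text
[-0.25921547 -0.76207698 -3.91072285] [0.49901586 0.38226029 0.09519349] 175.5352122032399 0.017714969106538827
[0.06 0.03 1.9 ] [0.  0.1 0. ] rows 0.3
```

Call:
{"name": "jog_arm", "arguments": {"commands": [[0.05, 0.03, 0.4, 0, 0, 0, 1.0], [0.05, 0.03, 0.8, 0, 0, 0, 1.0], [0.05, 0.03, 1.2, 0, 0, 0, 1.0], [0.05, 0.03, 1.5, 0, 0, 0, 1.0], [0.05, 0.03, 1.7, 0, 0, 0, 1.0], [0.05, 0.03, 1.8, 0, 0, 0, 1.0], [0.05, 0.03, 1.85, 0, 0, 0, 1.0], [0.05, 0.03, 1.85, 0, 0, 0, 1.0]]}}

```text
clock: 79.0
position: [0.4982, 0.3822, 0.0766]
tcp_rot: [0.039, 0.999, -0.0, 0.0]
ft_force: [-3.3, -4.1, 6.2]
gripper_width: 0.018
grip_force: 45.0
```

Call:
{"name": "jog_arm", "arguments": {"commands": [[0, 0, 0, 0, 0, 0, 1.8], [0, 0, 0, 0, 0, 0, 2.5], [0, 0, 0, 0, 0, 0, 4], [0, 0, 0, 0, 0, 0, 5], [0, 0, -1, 0, 0, 0, 5], [0, 0, -4, 0, 0, 0, 5], [0, 0, -8, 0, 0, 0, 5], [0, 0, -12, 0, 0, 0, 5]]}}

```text
clock: 80.0
position: [0.4981, 0.3823, 0.1978]
tcp_rot: [0.039, 0.999, 0.0, 0.0]
ft_force: [-0.1, -0.0, 0.4]
gripper_width: 0.0501
grip_force: 0.0
```

Call:
{"name": "jog_arm", "arguments": {"commands": [[-3, 0, -6, 0, 0, 0, 6], [-6, 0, -9, 0, 0, 0, 6], [-6, 0, -9, 0, 0, 0, 6], [-6, 0, -9, 0, 0, 0, 6], [-6, 0, -9, 0, 0, 0, 6], [-6, 0, -9, 0, 0, 0, 6], [-6, 0, -9, 0, 0, 0, 6], [-6, 0, -9, 0, 0, 0, 6]]}}

```text
clock: 81.0
position: [0.5579, 0.3775, 0.2858]
tcp_rot: [0.039, 0.999, -0.0, -0.0]
ft_force: [-0.8, 0.0, 0.7]
gripper_width: 0.0595
grip_force: 0.0
```

```bash
python3 - <<'E'
from h import *
p,d,s=save('wrist','w15',crop=(150,0,550,280),scale=2)
print(s['clock'],s['position'])
c=cam('wrist',s['position'],s['tcp_rot']);Q=cloud(c,d)
near=np.hypot(Q[...,0]-.498,Q[...,1]-.382)<.14
for nm,zr,z in [('knob',(.09,.108),.1),('lid',(.058,.085),.068)]:
    m=near&(Q[...,2]>zr[0])&(Q[...,2]<zr[1]);print(nm,np.round(rect(c,m,z),1),np.round(np.nanmedian(Q[m],0),4))
    if nm=='lid':
        A=np.c_[Q[m][:,:2]-[.498,.382],np.ones(m.sum())];print('tilt',np.linalg.lstsq(A,Q[m][:,2],rcond=None)[0])
save('scene','s2');save('top','t4')
E
```

```text
81.0 [0.55794106 0.37751832 0.28577005]
knob [498.3 382.   32.3  17.6  -4.4] [0.4979 0.382  0.0992]
lid [498.2 382.1 172.2 147.6  -4.4] [0.4914 0.3825 0.0677]
tilt [0.00062226 0.00036745 0.06772807]
```

View pics/w15.png

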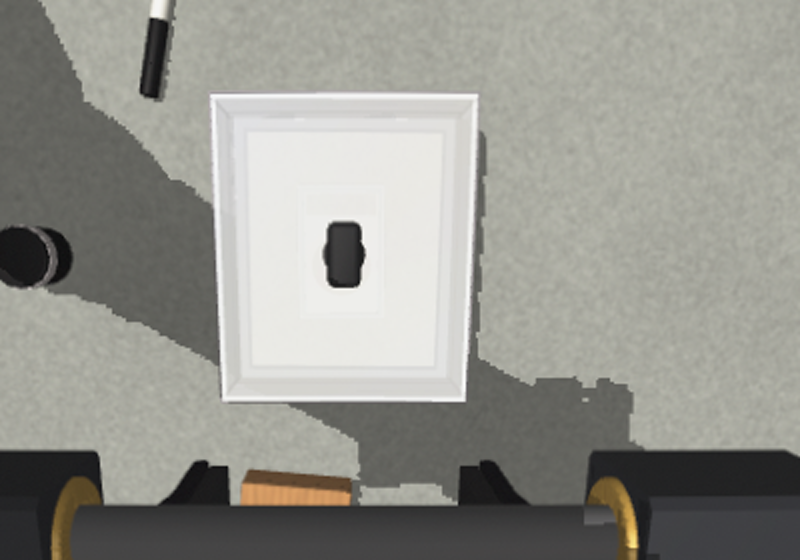

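The cover sits level and square on the chamber, with its knob at (344,255) and its top at 68 mm, and the pile is visible beneath it. I'll check the specimen one last time and then hand in.

```bash
python3 - <<'E'
from h import *
ok=[]
for n in ('t2','t4'):
    Q=cloud(cam('top'),np.load(f'pics/{n}.npz')['d'])
    m=(abs(Q[...,0]-.6365)<.07)&(abs(Q[...,1]-.0075)<.07)&(Q[...,2]>.064)&(Q[...,2]<.075); ok.append(np.r_[m.sum(),Q[m].mean(0)])
print(np.round(ok,4))
if abs(ok[0][1:]-ok[1][1:]).max()<.002: print(r.finish_job())
E
```

```text
[[7.290e+02 6.341e-01 4.000e-03 6.730e-02]
 [7.400e+02 6.360e-01 4.900e-03 6.730e-02]]
the job is handed in; nothing more can be done
None
```

The job is handed in at about 81 s of the 210 s: the specimen dish sits flat in the stage recess, the five other dishes are in one square pile in the tray, and the cover is back on the chamber, level; no verdict came back.

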